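# Dry-fit the cast parts of a plaster model stable and yard

### The job

Dry-fit the model: lay the large roof slab on the stable's sloping roof, long side running up the slope, midway across the roof and touching the parapet at its foot, then lay the small slab flat on top of it the same way, also midway across and touching the parapet. Stand the well in line with the yard wall, just off its pier end, leaving a 25 mm gap to the pier, and set the trough upright on the side of the wall nearer the robot, parallel to it and centred on its length, leaving a 35 mm gap. Let go of everything at the end.

Things in the scene. Friction and masses are not known exactly. Their poses are not given: they have to be found in the camera images.
- stable: Fixed white plaster model building, 124 (x) x 136 (y) mm, 66 mm high at the front edge of its roof deck and about 105 mm at the back. Origin: centre of its underside on the bench. Its open front with posts faces its -x, towards the robot side; x points to its back, z up. Its place and yaw vary, and it may stand left or right.
- deck: The stable's fixed sloping roof with its parapet. A flat deck 136 mm wide, 112 mm long up the slope, inclined 20 degrees, low side at the stable's front. The parapet is a strip across the whole low edge, 8 mm thick, standing 32 mm proud of the deck at right angles to it. Origin: on the deck surface at the foot of the parapet's inner face, midway across. x points up the slope along the deck, y across, z square out of the deck.
- wall: Fixed white plaster yard wall on the bench, 90 mm long in all (along its y), 12 mm thick (x), 36 mm high, with a square pier 24 x 24 mm and 60 mm high at its +y end (pier included in the 90 mm; the pier's outer face is at y = +45 mm). Origin: underside, midway along the 90 mm, middle of the thickness. -x faces the robot side. Its place and yaw vary, left or right of the stable.
- slab_large: Loose plaster roof slab, flat, 84 (x) x 64 (y) x 14 (z) mm, with fine dark lines across its top, about 85 g. Origin: centre of its underside. A half turn makes no difference.
- slab_small: Loose plaster roof slab, flat, 60 (x) x 46 (y) x 14 (z) mm, with fine dark lines across its top, about 45 g. Origin: centre of its underside. A half turn makes no difference.
- well: Loose plaster well, a plain upright ring 52 mm outside diameter, 34 mm bore, 32 mm high, about 50 g. Origin: on its axis at the underside; z up.
- trough: Loose plaster trough, open box 40 (x) x 66 (y) x 30 (z) mm, walls 6 mm thick, open on top, about 50 g. Origin: centre of its underside. A half turn makes no difference.
There are look-alikes about, which are no part of the job. What is shaped like the wall but red is not meant. Leave any purple or yellow look-alike of the slab_small alone.

How it is judged:
By the outcome, as a careful person would: the job done as asked, in the order asked, and still so for the second after the job is handed in, with the robot touching nothing.
It also fails if it takes over 115 s, if anything falls off the work surface, if the arm or the gripper's body presses on something with over 40 N, if the wrist force passes 120 N, or if a joint passes its speed limit or range.

### The arm

A 6-joint arm with a two-finger parallel gripper is mounted at the origin on the work surface. World frame = base frame: x ahead of the robot, y to its left, z up, the work surface at z = 0. Lengths are in m, angles in rad, forces in N, time in s.
With the tool pointing down it reaches from about 0.375 to 0.9 m from the base axis. Payload 3.1 kg.
Tool frame: the origin (TCP) lies midway between the tips of the shut fingers; the grasp point (between the pads) lies 19 mm behind it (r.hold_point_z is the distance from the TCP to the grasp point, in m); y points along the fingers, z is the direction in which the jaws open and shut, and the axes are right-handed (so a half turn about y gives the same grasp; the last joint's range is limited). The gripper opens to 87 mm and grips with 3 to 60 N. Pads are 19 mm wide; open, the fingers measure 117 mm over their backs; the gripper's body (75 mm by 190 mm) begins 51 mm behind the grasp point.
Start: joints at [1.054, 0.527, 1.433, -0, 1.181, -0.178], TCP at [0.207, 0.59, 0.223] pointing down, gripper open.
Joint ranges: [-3.08, 3.08], [-0.75, 2.2], [0.22, 2.44], [-1.43, 4.57], [0, 2.65], [-2.85, 2.85]. Speed limits (rad/s): [2.79, 2.79, 3.14, 3.14, 3.14, 3.14].

### API

Orientations are given as a unit quaternion [x, y, z, w].
In Python, from station import r gives the robot as it stands.
- The arm moves only by the tool play_rows, never from a script. Its argument "series" is a list of rows, each a list of 5 numbers: the gripper's target within -1 to 1 (fully open at 1, half-way at 0, shut at -1), then the shift along the tool's x, y, z in cm, then the turn about the tool's y in degrees. In form: [[gripper, dx, dy, dz, twist], ...]. A call has 1 to 12 rows; each row shifts and turns the commanded pose from where the row before left it, along the tool's axes as they then stand; what a row does not reach is not made up. A row lasts 1/10 s, in which the tool goes at most 50 mm and 8.59 degrees, less where a joint would pass 70% of its speed; a pose out of reach is approached as far as the arm can. A call with a gripper value outside its range is refused whole. The fingers move at their own pace and stop on an object; the grip force is fixed at half the most. Time passes only in rows, so rows that do not move let the fingers close. It gives the time, the measured TCP pose, the force and the opening at its end, in the units of the state.
- r.observe(): the state, without advancing time (a new reading comes with each control period).
- r.get_image(name): name is "scene" or "top" or "wrist"; returns a dict with "pixels" (384x512x3 uint8, blue, green, red), "K" (3x3 intrinsics, pixels), "k1" (the pictures are not rectified: a ray, as slopes to the right and down, at radius r is drawn at 1 + k1 r^2 times it, then the intrinsics apply), "cam_to_world" (4x4, takes a point from camera to world coordinates). Camera axes: x right, y up, looking along -z (the intrinsics and any distortion apply to the point x, -y, -z); pixel columns grow to the right and rows downward; lengths in m; the calibration is good to about 2 mm. A picture is of the moment at which its call begins. There is no depth.
- r.finish_job(): hands the job in, once; it reports no verdict.
The state is a dict: "clock": time; "joints": joint angles; "qvel": joint speeds; "joint_efforts": joint torques, N m; "tool_pos": TCP position; "tcp_rot": TCP orientation; "force": force on the tool from outside, world axes, zero at the start; "moment": the same for the moment, N m; "width": finger opening in m.
Only numpy, scipy, OpenCV 4.12 (cv2) and the standard library are available. Lean on these libraries where they do the work, as an engineer would, in place of code of your own. Each camera call takes 0.05 s, during which the arm holds its last target. There are 200 camera calls.

## Working session

There is one attempt and no reset: what is moved stays moved. The work goes in short steps, Python scripts to look and compute and a tool call to move; the robot and the scene stay as the last step left them, time stands still between calls to the robot, and variables do not carry over. Pictures are saved under pics/ and viewed, about 12 in all and at most 16, crops included, and the job is handed in when it is done.

Besides the shell and the picture viewer there is one more tool, called after "Emit:" as a command line: name --pt "numbers of a row" for each row, then --argument value for the rest. play_rows: Moves the arm, as the interface text tells. Its arguments: {"type":"object","properties":{"series":{"type":"array","items":{"type":"array","items":{"type":"number"}}}},"required":["series"]}

```bash
ls; mkdir -p pics; python3 - <<'E'
from station import r
import cv2,json
print(r.observe())
for n in("scene","top"):
    d=r.get_image(n);cv2.imwrite(f"pics/{n}0.png",d["pixels"]);print(n,d["K"],d["k1"],d["cam_to_world"])
print(r.hold_point_z)
a=cv2.imread("pics/scene0.png");b=cv2.imread("pics/top0.png")
E
```

```text
pics
{'clock': 0.0, 'joints': array([ 1.05450009e+00,  5.28485491e-01,  1.43389951e+00, -3.31182242e-05,
        1.18139169e+00, -1.78499686e-01]), 'qvel': array([ 0.00162599, -0.00010877, -0.00089915,  0.00185116,  0.00163093,
       -0.00138849]), 'joint_efforts': array([ 1.00876063e-03, -4.40035522e+01, -1.76596963e+01,  6.35118247e-02,
        5.83328353e-02, -1.89331572e-04]), 'tool_pos': array([0.20674361, 0.58903793, 0.22156065]), 'tcp_rot': array([ 0.69777511, -0.11911035,  0.11860493, -0.69631565]), 'force': array([ 0.44085335, -0.25547218, -0.33676169]), 'moment': array([-0.06005293,  0.02510233,  0.02553237]), 'width': 0.08696377055335162}
scene [[454.67216211   0.         263.27878919]
 [  0.         454.67216211 194.15498819]
 [  0.           0.           1.        ]] -0.16730100522629032 [[-0.72894202 -0.48056754  0.4875432   0.9532648 ]
 [ 0.68442983 -0.49691534  0.53350816  0.57187088]
 [-0.01411901  0.72258563  0.69113723  0.76461198]
 [ 0.          0.          0.          1.        ]]
top [[396.36218792   0.         259.35533273]
 [  0.         396.36218792 198.01427735]
 [  0.           0.           1.        ]] -0.07124498569115736 [[ 0.01484327  0.98637634 -0.16383341  0.30552194]
 [-0.9998807   0.01394213 -0.0066489   0.01620589]
 [-0.00427413  0.16391256  0.98646561  1.00634158]
 [ 0.          0.          0.          1.        ]]
0.0187
```

View pics/scene0.png

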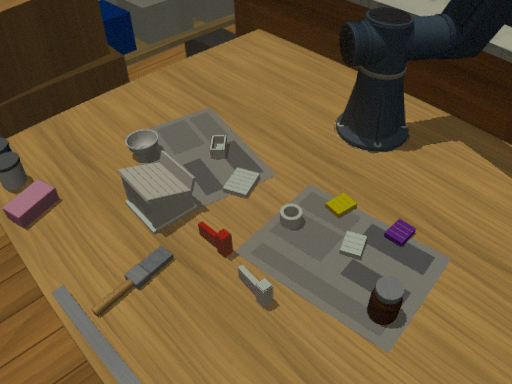

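View pics/top0.png

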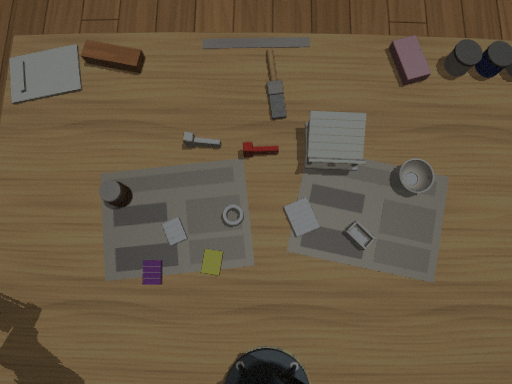

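The scene shows:

- **Stable:** top (336,140).
- **White wall:** (203,141). The red one at (261,150) is a decoy.
- **slab_large:** (301,217).
- **slab_small:** white, at (174,231). The yellow (212,262) and purple (152,271) ones are decoys.
- **Well:** (232,215). The bowl at (415,176) is not it.
- **Trough:** (359,235).

Next I'll fit poses with an edge model.

```bash
cat > h.py <<'E'
import numpy as np,cv2
from scipy.optimize import minimize
from scipy.spatial.transform import Rotation as R
def proj(P,d):
    T=np.linalg.inv(d["cam_to_world"]);c=np.asarray(P)@T[:3,:3].T+T[:3,3]
    u=np.c_[c[:,0],-c[:,1]]/-c[:,2:];u=u*(1+d["k1"]*(u**2).sum(1,keepdims=True))
    return u@d["K"][:2,:2].T+d["K"][:2,2]
def ray(px,d,z):
    K=d["K"];t=(np.array(px,float)-K[:2,2])/K[0,0];u=t.copy()
    for _ in range(20):u=t/(1+d["k1"]*(u@u))
    M=d["cam_to_world"];v=M[:3,:3]@[u[0],-u[1],-1];o=M[:3,3];return o+v*(z-o[2])/v[2]
def rect(x0,x1,y0,y1,z):
    c=[(x0,y0,z),(x1,y0,z),(x1,y1,z),(x0,y1,z)];return [(c[i],c[(i+1)%4]) for i in range(4)]
def circ(rad,z,n=40):
    p=[(rad*np.cos(a),rad*np.sin(a),z) for a in np.linspace(0,2*np.pi,n+1)];return list(zip(p,p[1:]))
c20,s20=np.cos(.349066),np.sin(.349066)
DX,DZ=None,None
def deckpts(x,y,z,o): return (o[0]+x*c20-z*s20,y,o[1]+x*s20+z*c20)
# deck origin in stable frame: front edge of deck at height .066
def stable(ox=-.062,oz=.066):
    f=lambda *p:deckpts(*p,(ox,oz))
    L=[]
    for y in(-.068,.068):L+=[(f(0,y,.032),f(-.008,y,.032)),(f(0,y,0),f(.112,y,0)),(f(0,y,0),f(0,y,.032))]
    L+=[(f(.112,-.068,0),f(.112,.068,0)),(f(0,-.068,.032),f(0,.068,.032)),(f(-.008,-.068,.032),f(-.008,.068,.032)),(f(0,-.068,0),f(0,.068,0))]
    return L
M={"slab_large":rect(-.042,.042,-.032,.032,.014),"slab_small":rect(-.03,.03,-.023,.023,.014),
"trough":rect(-.02,.02,-.033,.033,.03)+rect(-.014,.014,-.027,.027,.03),
"well":circ(.026,.032)+circ(.017,.032),
"wall":rect(-.006,.006,-.045,.021,.036)+rect(-.012,.012,.021,.045,.06)+[((-.006,-.045,0),(-.006,-.045,.036)),((.006,-.045,0),(.006,-.045,.036))],
"stable":stable()}
def edges(L,p,n=12):
    c,s=np.cos(p[2]),np.sin(p[2]);Q=np.array([[c,-s,0],[s,c,0],[0,0,1]])
    L=np.array(L)@Q.T+[p[0],p[1],p[3] if len(p)>3 else 0]
    return L
def fit(L,p0,imgs,z=0,spread=(.012,.012,.15),blur=(2.5,1.2)):
    p=np.array(p0,float)
    for k,b in enumerate(blur):
        G=[]
        for d in imgs:
            g=cv2.GaussianBlur(d["pixels"],(0,0),b).astype(np.float32)
            G.append((cv2.Sobel(g,cv2.CV_32F,1,0),cv2.Sobel(g,cv2.CV_32F,0,1)))
        def cost(q):
            E=edges(L,list(q)+[z]);t=0
            n=14 if len(E)<30 else 2
            w=np.linspace(.04,.96,n)[:,None,None]
            P=(E[:,0]*(1-w)+E[:,1]*w).reshape(-1,3)
            for d,(gx,gy) in zip(imgs,G):
                a=proj(E[:,0],d);bb=proj(E[:,1],d);v=bb-a;l=np.linalg.norm(v,axis=1)+1e-9;nn=np.c_[-v[:,1],v[:,0]]/l[:,None]
                u=proj(P,d).astype(np.float32).reshape(1,-1,2)
                s=[cv2.remap(g,u[...,0],u[...,1],cv2.INTER_LINEAR,borderMode=cv2.BORDER_CONSTANT).reshape(n,len(E),3) for g in(gx,gy)]
                m=np.abs(s[0]*nn[:,0,None]+s[1]*nn[:,1,None]).max(2)
                wt=np.tile(l,(n,1));t-=(np.sqrt(m)*wt).sum()/wt.sum()
            return t
        sp=np.array(spread)/(1 if k==0 else 4);best=None
        rng=np.random.default_rng(0)
        C=[p]+[p+rng.uniform(-1,1,3)*sp for _ in range(150 if k==0 else 30)]
        C=sorted(C,key=cost)[:4]
        rs=[minimize(cost,c,method="Nelder-Mead",options=dict(initial_simplex=[c]+[c+np.eye(3)[i]*sp[i]*.25 for i in range(3)],xatol=1e-5,fatol=1e-4)) for c in C]
        r_=min(rs,key=lambda r:r.fun);p=r_.x
    return p,r_.fun
def draw(im,d,L,p,z=0,s=1,off=(0,0),col=(0,255,0)):
    E=edges(L,list(p)+[z]);a=(proj(E[:,0],d)+.5-off)*s-.5;b=(proj(E[:,1],d)+.5-off)*s-.5
    for u,v in zip(a,b):cv2.line(im,tuple(int(t) for t in u.round()),tuple(int(t) for t in v.round()),col,1,cv2.LINE_AA)
def crop(d,x,y,w,h,s):return cv2.resize(d["pixels"][y:y+h,x:x+w],None,fx=s,fy=s,interpolation=cv2.INTER_CUBIC)
E
cat > run1.py <<'E'
from station import r
from h import *
import pickle
D={n:r.get_image(n) for n in("scene","top")};I=list(D.values());t=D["top"];pickle.dump(D,open("D.pkl","wb"))
init={"slab_large":((301,217),.014,[.3]),"slab_small":((174,231),.014,[.3]),"well":((232,215),.032,[0]),"trough":((359,235),.03,[.9,-.7]),"wall":((203,141),.036,[0,1.57-.1,1.47]),"stable":((336,145),.08,[0])}
S={}
for k,(px,z,ys) in init.items():
    q=ray(px,t,z)
    b=[fit(M[k],[q[0],q[1],y],I,spread=(.015,.015,.4)) for y in ys]
    p,f=min(b,key=lambda x:x[1]);S[k]=p;print(k,q.round(3),p.round(4),round(f,2), *[ (fit(M[k],p,[d],blur=(1.2,))[0]-p).round(4) for d in I])
pickle.dump(S,open("S.pkl","wb"))
o=np.hstack([crop(t,x,y,w,h,s) for x,y,w,h,s in [(285,90,110,165,3)]])
A=crop(t,150,100,250,160,3.2)
for k in S: draw(A,t,M[k],S[k],0,3.2,(150,100))
cv2.imwrite("pics/fit_top.png",A)
d=D["scene"];A=crop(d,110,120,270,190,2.9)
for k in S: draw(A,d,M[k],S[k],0,2.9,(110,120))
cv2.imwrite("pics/fit_scene.png",A)
E
python3 run1.py
```

```text
slab_large [ 0.423 -0.083  0.014] [ 0.4272 -0.083   0.4316] -21.02 [ 0.0018 -0.0001 -0.0222] [-0.0017 -0.0005 -0.0125]
slab_small [0.383 0.236 0.014] [0.3862 0.2371 0.4159] -19.75 [ 0.0014 -0.0001 -0.0061] [-0.0019  0.0003  0.0098]
well [0.424 0.09  0.032] [ 0.428   0.0889 -0.1162] -20.42 [ 0.0017  0.0001 -0.0739] [-0.0014 -0.0002  0.1383]
trough [ 0.379 -0.225  0.03 ] [ 0.3824 -0.2227 -0.7636] -16.72 [ 0.0051 -0.0022  0.0064] [-0.0004 -0.0011 -0.0099]
wall [0.612 0.169 0.036] [ 0.6171  0.1717 -0.096 ] -20.51 [ 0.0017  0.0004 -0.0136] [-0.0021 -0.0003  0.0119]
stable [ 0.593 -0.162  0.08 ] [ 0.6293 -0.1633 -0.0311] -17.64 [ 0.0012  0.0002 -0.0029] [-0.001  -0.     -0.0002]
```

View pics/fit_top.png

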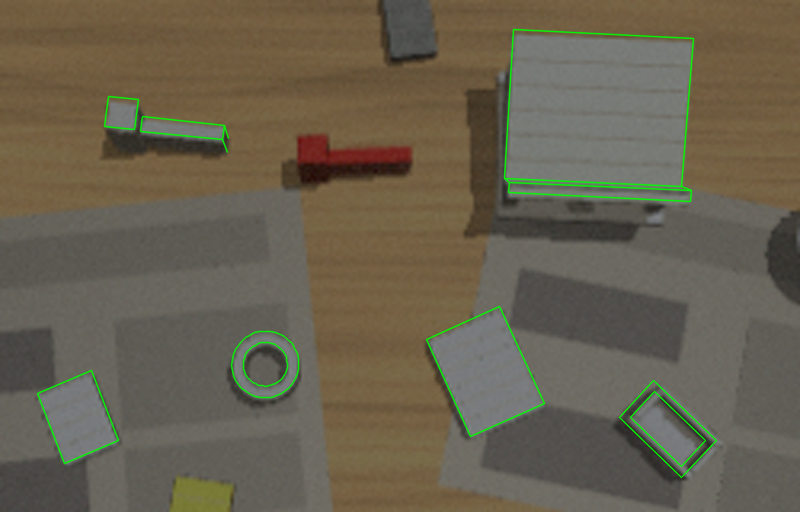

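View pics/fit_scene.png

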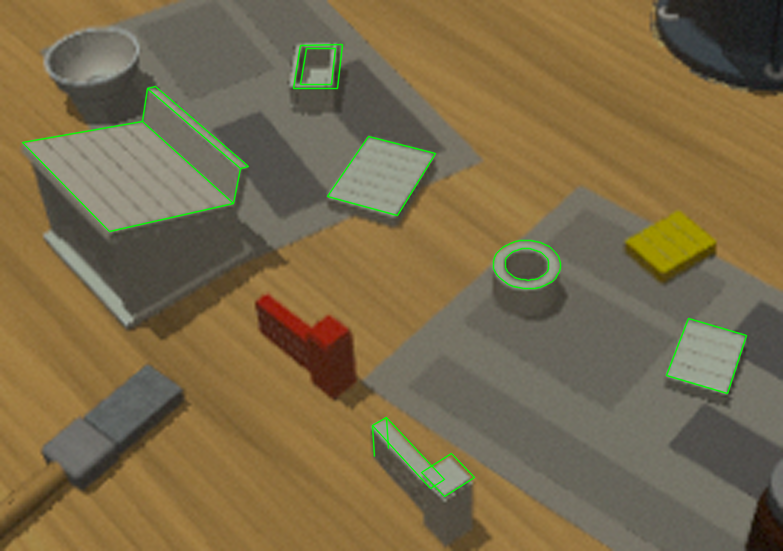

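The overlays match: top within about 1 px, and the pier is at the left end of the wall (+y). The trough fit is a few mm off, so I'll refine it from close by. Now the planner helper.

```bash
cat > plan.py <<'E'
from h import *
from station import r
def go(p,yaw=None,o=None):
    """print shift in cm along tool axes & twist in deg (rotate first, then shift)"""
    o=o or r.observe();Q=R.from_quat(o["tcp_rot"]).as_matrix()
    zj=Q[:,2];cur=np.arctan2(zj[1],zj[0]);tw=0;Q2=Q
    if yaw is not None:
        d=(yaw-cur+np.pi/2)%np.pi-np.pi/2
        tw=d*np.sign(Q[2,1]);Q2=Q@R.from_rotvec([0,tw,0]).as_matrix()
    s=Q2.T@(np.array(p)-o["tool_pos"])*100
    print("pos",o["tool_pos"].round(4),"jawyaw",round(cur,4),"yaxis",Q[:,1].round(3),"j",o["joints"].round(2),"w",round(o["width"],4),"F",o["force"].round(1),"t",round(o["clock"],2))
    print("  twist deg",round(np.degrees(tw),2),"shift after twist cm",s.round(2))
E
python3 - <<'E'
from plan import *
go([.427,-.083,.13],.4316+np.pi/2)
go([.427,.3,.2],.4316+np.pi/2)
E
```

```text
pos [0.2069 0.5893 0.2219] jawyaw 1.233 yaxis [-0.001 -0.001 -1.   ] j [ 1.05  0.53  1.43 -0.    1.18 -0.18] w 0.087 F [-0.9  0.3  0.3] t 0.2
  twist deg -44.08 shift after twist cm [ -8.12   9.26 -70.26]
pos [0.2069 0.5893 0.2219] jawyaw 1.233 yaxis [-0.001 -0.001 -1.   ] j [ 1.05  0.53  1.43 -0.    1.18 -0.18] w 0.087 F [-0.9  0.3  0.3] t 0.2
  twist deg -44.08 shift after twist cm [  7.9    2.21 -35.48]
```

Emit:
play_rows --pt "1 0 0 0 -7.35" --pt "1 0 0 0 -7.35" --pt "1 0 0 0 -7.35" --pt "1 0 0 0 -7.35" --pt "1 0 0 0 -7.35" --pt "1 0 0 0 -7.35"

```text
clock: 0.8
tool_pos: [0.207, 0.5895, 0.2222]
tcp_rot: [0.69, 0.153, -0.154, -0.69]
force: [0.8, -0.0, -0.1]
width: 0.0868
```

Emit:
play_rows --pt "1 0.9 0.1 -4 0" --pt "1 0.9 0.1 -4 0" --pt "1 0.9 0.1 -4 0" --pt "1 0.9 0.1 -4 0" --pt "1 0.9 0.1 -4 0" --pt "1 0.9 0.1 -4 0" --pt "1 0.9 0.1 -4 0" --pt "1 0.9 0.1 -4 0" --pt "1 0.7 0.2 -3.5 0"

```text
clock: 1.7
tool_pos: [0.4286, 0.2987, 0.2126]
tcp_rot: [0.691, 0.152, -0.151, -0.691]
force: [0.3, 0.2, -0.0]
width: 0.0872
```

```bash
python3 - <<'E'
from plan import *
go([.427,-.083,.15],.4316+np.pi/2)
E
```

```text
pos [0.4286 0.2987 0.2126] jawyaw 2.0021 yaxis [ 0.001  0.    -1.   ] j [ 0.39  0.4   1.7  -0.    1.04 -1.61] w 0.0872 F [ 0.3  0.2 -0. ] t 1.7
  twist deg -0.02 shift after twist cm [-16.12   6.26 -34.6 ]
```

Emit:
play_rows --pt "1 -2 0.6 -4.3 0" --pt "1 -2 0.8 -4.3 0" --pt "1 -2 0.8 -4.3 0" --pt "1 -2 0.8 -4.3 0" --pt "1 -2 0.8 -4.3 0" --pt "1 -2 0.8 -4.3 0" --pt "1 -2 0.8 -4.3 0" --pt "1 -2.1 0.9 -4.5 0" --pt "1 0 0 0 0"

```text
clock: 2.6
tool_pos: [0.4274, -0.087, 0.1491]
tcp_rot: [0.692, 0.149, -0.148, -0.69]
force: [0.3, 1.2, 0.2]
width: 0.0871
```

```bash
cat > look.py <<'E'
import sys,pickle
from plan import *
# look.py name outfile : fit object in wrist image
def look(k,out=None,p0=None,z=0,sp=(.008,.008,.1)):
    S=pickle.load(open("S.pkl","rb"));d=r.get_image("wrist");p0=S[k] if p0 is None else p0
    p,f=fit(M[k],p0,[d],z,spread=sp,blur=(3,1.2));print(k,"prior",np.round(p0,4),"wrist",p.round(4),round(f,2))
    if out:
        A=d["pixels"].copy();draw(A,d,M[k],p,z);draw(A,d,M[k],p0,z,col=(0,0,255));cv2.imwrite("pics/"+out,A)
    return p
E
python3 - <<'E'
from look import *
p=look("slab_large","w1.png")
go([.427,-.083,.003],.4316+np.pi/2)
E
```

```text
slab_large prior [ 0.4272 -0.083   0.4316] wrist [ 0.4277 -0.0821  0.4212] -9.33
pos [ 0.4264 -0.0839  0.1493] jawyaw 1.9961 yaxis [ 0. -0. -1.] j [-0.45  0.4   1.97 -0.    0.77 -2.45] w 0.0875 F [-1.   0.1  0.1] t 2.65
  twist deg -0.36 shift after twist cm [ 0.09 14.63  0.06]
```

View pics/w1.png

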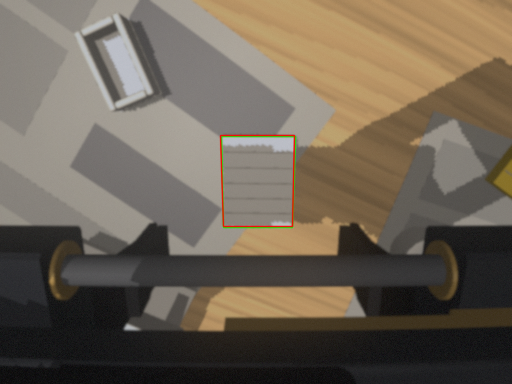

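The wrist image confirms slab_large at px (258,181), within 1 mm of the prior. Descending to grasp it.

Emit:
play_rows --pt "1 0.1 3.5 0.1 -0.5" --pt "1 0 3.5 0 0" --pt "1 0 3.5 0 0" --pt "1 0 2 0 0" --pt "1 0 1.4 0 0" --pt "1 0 0.6 0 0" --pt "1 0 0 0 0" --pt "-1 0 0 0 0" --pt "-1 0 0 0 0" --pt "-1 0 0 0 0" --pt "-1 0 0 0 0" --pt "-1 0 0 0 0"

```text
clock: 3.85
tool_pos: [0.4273, -0.0799, 0.0053]
tcp_rot: [0.691, 0.155, -0.154, -0.69]
force: [0.7, 0.9, 5.5]
width: 0.0636
```

```bash
python3 - <<'E'
from plan import *
go([.427,-.083,.17],None)
E
```

```text
pos [ 0.4273 -0.0799  0.0053] jawyaw 2.0113 yaxis [ 0.002 -0.001 -1.   ] j [-0.44  0.72  2.06  0.    0.36 -2.45] w 0.0636 F [0.7 0.9 5.5] t 3.85
  twist deg 0.0 shift after twist cm [ -0.14 -16.47  -0.3 ]
```

Emit:
play_rows --pt "-1 0 -1 0 0" --pt "-1 0 -3 0 0" --pt "-1 0 -4 0 0" --pt "-1 0 -4 0 0" --pt "-1 0 -4 0 0" --pt "-1 0 -2 0 0" --pt "-1 0 0 0 6.5" --pt "-1 0 0 0 6.5" --pt "-1 0 0 0 6.5" --pt "-1 0 0 0 6.5" --pt "-1 0 0 0 0"

```text
clock: 4.95
tool_pos: [0.4257, -0.0791, 0.1849]
tcp_rot: [-0.707, 0.005, -0.004, 0.707]
force: [0.0, 0.1, -0.8]
width: 0.0635
```

```bash
cat >> plan.py <<'E'
import pickle
def deck2w(x,y,z):
    S=pickle.load(open("S.pkl","rb"))["stable"];c,s=np.cos(S[2]),np.sin(S[2]);p=deckpts(x,y,z,(-.062,.066))
    return np.array([S[0]+c*p[0]-s*p[1],S[1]+s*p[0]+c*p[1],p[2]])
E
python3 - <<'E'
from look import *
o=r.observe();yaw=-.0311
t=o["tool_pos"]
p=look("slab_large","w2.png",[t[0],t[1],yaw],z=t[2]-.0053)
u=np.array([np.cos(yaw),np.sin(yaw)]);print("along,across",(p[:2]-t[:2])@u*1e3,(p[:2]-t[:2])@[-u[1],u[0]]*1e3)
print("final slab centre",deck2w(.042,0,.007),deck2w(.045,0,.007), "deck org",deck2w(0,0,0))
go(np.r_[deck2w(.045,0,.007)[:2],.18],yaw+np.pi/2)
E
```

```text
slab_large prior [ 0.4257 -0.0791 -0.0311] wrist [ 0.4221 -0.0785 -0.0171] -10.12
along,across -3.5522708299089634 0.49673199337797236
final slab centre [ 0.60435502 -0.16251805  0.0869427 ] [ 0.60717273 -0.1626057   0.08796876] deck org [ 0.5673    -0.1613654  0.066    ]
pos [ 0.4259 -0.0792  0.1848] jawyaw 1.5598 yaxis [-0.001  0.    -1.   ] j [-0.44  0.33  1.94 -0.    0.87 -2.  ] w 0.0636 F [ 0.8 -0.3 -0.5] t 5.0
  twist deg 1.15 shift after twist cm [18.38  0.47 -7.77]
```

View pics/w2.png

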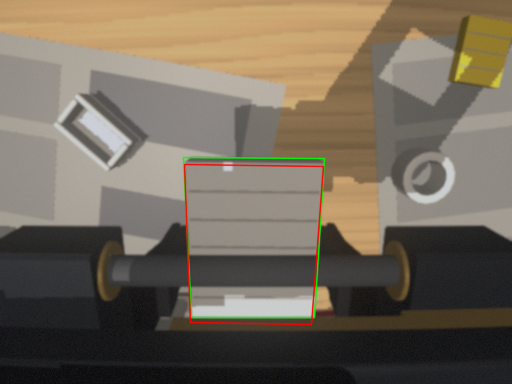

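Emit:
play_rows --pt "-1 0 0 0 1.1" --pt "-1 3 0 -1.3 0" --pt "-1 4 0 -1.7 0" --pt "-1 4 0 -1.7 0" --pt "-1 4 0 -1.7 0" --pt "-1 3.6 0 -1.5 0" --pt "-1 0 2 0 0" --pt "-1 0 2 0 0" --pt "-1 0 0 0 0" --pt "-1 0 0 0 0"

```text
clock: 6.0
tool_pos: [0.6094, -0.1642, 0.1443]
tcp_rot: [-0.707, 0.012, -0.011, 0.707]
force: [-0.2, 0.4, -0.3]
width: 0.0635
```

```bash
python3 - <<'E'
from look import *
go([.609,-.163,.108],-.0311+np.pi/2)
d=r.get_image("scene")
cv2.imwrite("pics/s2.png",crop(d,100,90,200,150,4))
E
```

```text
pos [ 0.6094 -0.1642  0.1443] jawyaw 1.5389 yaxis [-0.002  0.001 -1.   ] j [-0.44  0.63  1.49 -0.    1.03 -1.98] w 0.0635 F [-0.2  0.4 -0.3] t 6.0
  twist deg -0.05 shift after twist cm [-0.04  3.63  0.12]
```

View pics/s2.png

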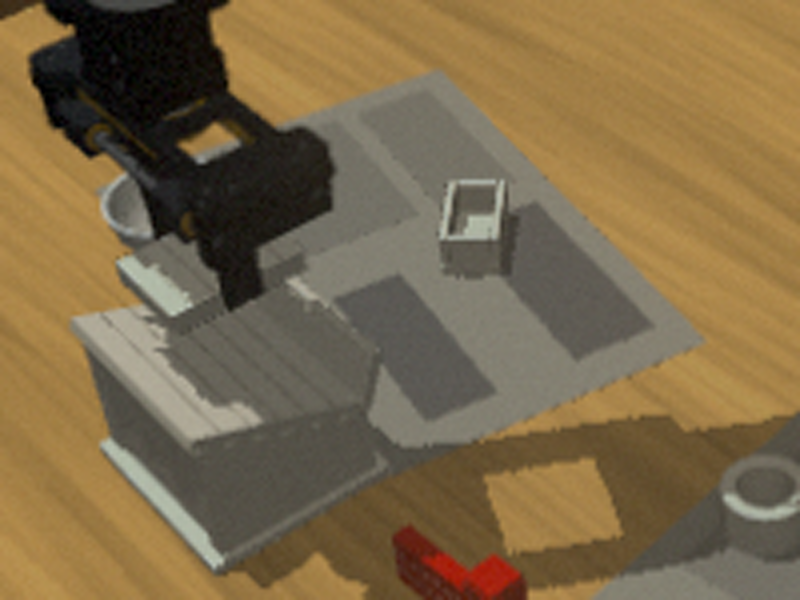

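Slab_large, at crop px (210,275), is held level above the deck. Lowering it.

Emit:
play_rows --pt "-1 0 1.5 0.1 0" --pt "-1 0 1.5 0 0" --pt "-1 0 0.6 0 0" --pt "-1 0 0.3 0 0" --pt "-1 0 0.3 0 0"

```text
clock: 6.55
tool_pos: [0.6102, -0.1636, 0.1027]
tcp_rot: [0.707, -0.011, 0.012, -0.707]
force: [-0.1, 0.1, -1.0]
width: 0.0636
```

Emit:
play_rows --pt "-1 0 0.2 0 0" --pt "-1 0 0.2 0 0" --pt "-1 0 0.2 0 0"

```text
clock: 6.85
tool_pos: [0.6097, -0.1637, 0.0979]
tcp_rot: [0.707, -0.011, 0.011, -0.707]
force: [-3.3, -0.0, 4.9]
width: 0.0637
```

Emit:
play_rows --pt "-1 0 0.2 0 0" --pt "-1 0 0.2 0 0" --pt "-1 0 0.2 0 0" --pt "-1 0 0.1 0 0"

```text
clock: 7.25
tool_pos: [0.6097, -0.1637, 0.0908]
tcp_rot: [0.707, -0.012, 0.012, -0.707]
force: [-3.2, 0.7, 5.7]
width: 0.0638
```

Emit:
play_rows --pt "-1 0 0.1 0 0" --pt "-1 0 0.1 0 0" --pt "-1 0 0.1 0 0"

```text
clock: 7.55
tool_pos: [0.6099, -0.1637, 0.088]
tcp_rot: [0.707, -0.011, 0.012, -0.707]
force: [-3.1, 0.0, 5.7]
width: 0.0638
```

Emit:
play_rows --pt "-1 0 0.1 0 0" --pt "-1 0 0.1 0 0" --pt "-1 0 0 0 0"

```text
clock: 7.85
tool_pos: [0.6101, -0.1638, 0.0867]
tcp_rot: [0.707, -0.011, 0.012, -0.707]
force: [-3.7, 0.5, 8.2]
width: 0.0639
```

Emit:
play_rows --pt "-1 -0.1 0.04 0 0" --pt "-1 -0.1 0.04 0 0" --pt "-1 -0.1 0.04 0 0"

```text
clock: 8.15
tool_pos: [0.6101, -0.1638, 0.0867]
tcp_rot: [0.708, -0.009, 0.015, -0.706]
force: [0.9, 2.9, 10.3]
width: 0.0639
```

```bash
python3 - <<'E'
from look import *
go([.606,-.163,.0855],-.0311+np.pi/2)
d=r.get_image("scene")
A=crop(d,100,110,150,112,5.3)
draw(A,d,M["stable"],pickle.load(open("S.pkl","rb"))["stable"],0,5.3,(100,110))
cv2.imwrite("pics/s3.png",A)
E
```

```text
pos [ 0.6101 -0.1638  0.0867] jawyaw 1.5375 yaxis [ 0.008 -0.002 -1.   ] j [-0.44  0.7   1.53  0.    0.9  -1.98] w 0.0639 F [ 0.9  2.9 10.3] t 8.15
  twist deg -0.12 shift after twist cm [-0.41  0.12  0.07]
```

View pics/s3.png

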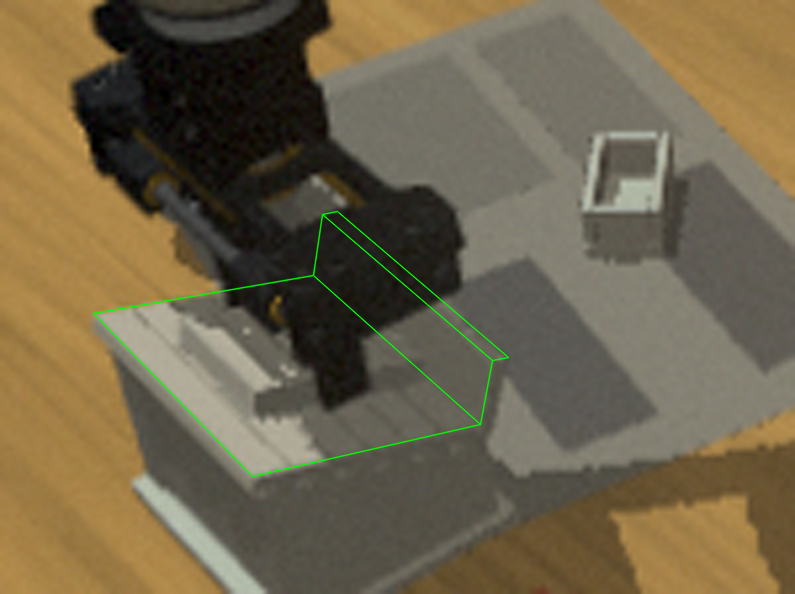

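Emit:
play_rows --pt "-1 -0.2 0.0 0 0" --pt "-1 -0.2 0.05 0 0" --pt "-1 0 0 0 0"

```text
clock: 8.5
tool_pos: [0.6051, -0.1639, 0.0849]
tcp_rot: [0.708, -0.01, 0.013, -0.706]
force: [1.2, 0.3, 8.2]
width: 0.0637
```

Emit:
play_rows --pt "-1 -0.15 0.04 0 0" --pt "-1 -0.15 0.04 0 0" --pt "-1 0 0 0 0"

```text
clock: 8.8
tool_pos: [0.605, -0.164, 0.0849]
tcp_rot: [0.708, -0.007, 0.016, -0.706]
force: [5.8, 3.0, 7.2]
width: 0.0637
```

Emit:
play_rows --pt "-1 -0.2 0.04 0 0" --pt "-1 -0.1 0 0 0" --pt "-1 0 0 0 0"

```text
clock: 9.1
tool_pos: [0.605, -0.164, 0.0849]
tcp_rot: [0.708, -0.005, 0.018, -0.706]
force: [10.4, 3.7, 5.2]
width: 0.0637
```

Emit:
play_rows --pt "-1 0.4 -0.1 0 0" --pt "1 0 0 0 0" --pt "1 0 0 0 0" --pt "1 0 0 0 0" --pt "1 0 0 0 0" --pt "1 0 -2 0 0" --pt "1 0 -4 0 0" --pt "1 0 -4 0 0" --pt "1 0 -3 0 0" --pt "1 0 0 0 0"

```text
clock: 10.1
tool_pos: [0.6035, -0.1645, 0.2175]
tcp_rot: [0.708, -0.008, 0.015, -0.706]
force: [-0.0, 0.1, -0.6]
width: 0.087
```

```bash
cat >> h.py <<'E'
def onslope(w,l,z0):  # slab of len l, width w on deck (bottom at deck z0), x0=0 param: shift via fitting in stable frame
    f=lambda *p:deckpts(*p,(-.062,.066))
    q=[(0,-w/2),(l,-w/2),(l,w/2),(0,w/2)];q=[f(a,b,z0+.014) for a,b in q];return [(q[i],q[(i+1)%4]) for i in range(4)]
E
cat > chk.py <<'E'
from look import *
def deckchk(w,l,z0,cams=("scene","wrist"),out=None):
    S=pickle.load(open("S.pkl","rb"))["stable"]
    for n in cams:
        d=r.get_image(n);st,f0=fit(M["stable"],S,[d],spread=(.004,.004,.02),blur=(1.2,))
        L=onslope(w,l,z0)
        # shift params in stable frame: (u up-slope, v across, yaw about slab centre)
        c=np.array(deckpts(l/2,0,0,(-.062,.066)))
        fr=dict(d);T=np.eye(4)
        Q=np.eye(4);Q[:3,:3]=R.from_euler("z",st[2]).as_matrix()@R.from_euler("y",-20,degrees=True).as_matrix()
        Q[:2,3]=R.from_euler("z",st[2]).as_matrix()[:2,:2]@[-.062,0]+st[:2];Q[2,3]=.066
        fr["cam_to_world"]=np.linalg.inv(Q)@d["cam_to_world"]   # camera in deck frame
        p,f=fit(rect(-l/2,l/2,-w/2,w/2,.014),[l/2,0,0],[fr],z0,spread=(.01,.008,.06),blur=(1.5,1.))
        print(n,"stable",st.round(4),round(f0,1),"slab on deck: gap mm",round((p[0]-l/2)*1e3,1),"across",round(p[1]*1e3,1),"yaw deg",round(np.degrees(p[2]),1),round(f,1))
        if out:
            A=d["pixels"].copy();A=cv2.resize(A,None,fx=1.5,fy=1.5);draw(A,fr,rect(-l/2,l/2,-w/2,w/2,.014),p,z0,1.5);draw(A,d,M["stable"],st,0,1.5,(0,0),(0,0,255));cv2.imwrite("pics/"+n+out,A)
E
python3 - <<'E'
from chk import *
deckchk(.064,.084,0,out="_a.png")
a=cv2.imread("pics/scene_a.png")[130:400,130:330];b=cv2.imread("pics/wrist_a.png")
b=cv2.resize(b,(533,400));a=cv2.resize(a,(267,360));o=np.zeros((400,800,3),np.uint8);o[:,:533]=b;o[:360,533:]=a;cv2.imwrite("pics/cmp_a.png",o)
go([.386,.237,.2],.416+np.pi/2)
E
```

```text
scene stable [ 0.6309 -0.1637 -0.0344] -8.1 slab on deck: gap mm -1.1 across -0.9 yaw deg -1.6 -8.3
wrist stable [ 0.6288 -0.1616 -0.0262] -7.8 slab on deck: gap mm 1.3 across -3.0 yaw deg -0.5 -6.8
pos [ 0.6006 -0.1632  0.2128] jawyaw 1.5382 yaxis [ 0. -0. -1.] j [-0.44  0.53  1.45 -0.    1.16 -1.98] w 0.0873 F [-0.4 -0.4  0.3] t 10.2
  twist deg -25.7 shift after twist cm [-3.45  1.28 45.28]
```

View pics/cmp_a.png

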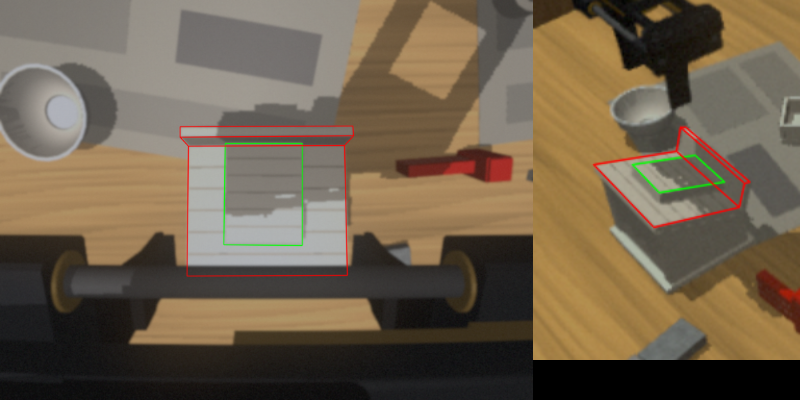

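Emit:
play_rows --pt "1 -1.5 -0.5 4.5 0" --pt "1 -1.5 0 4.5 0" --pt "1 -1.5 0 4.5 0" --pt "1 -1.5 0 4.5 0"

```text
clock: 10.6
tool_pos: [0.5444, 0.0202, 0.2154]
tcp_rot: [-0.707, 0.014, -0.01, 0.707]
force: [0.8, 1.0, 0.7]
width: 0.0868
```

```bash
python3 - <<'E'
from chk import *
deckchk(.064,.084,0,("scene","top","wrist"),out="_b.png")
go([.386,.237,.2],.416+np.pi/2)
a=cv2.imread("pics/scene_b.png")[180:350,160:330];b=cv2.imread("pics/top_b.png")[150:270,440:560]
o=np.hstack([cv2.resize(a,(400,400),interpolation=cv2.INTER_CUBIC),cv2.resize(b,(400,400),interpolation=cv2.INTER_CUBIC)]);cv2.imwrite("pics/cmp_b.png",o)
E
```

```text
scene stable [ 0.6307 -0.1633 -0.0336] -10.1 slab on deck: gap mm -0.4 across -3.8 yaw deg -0.7 -9.5
top stable [ 0.6275 -0.1644 -0.0097] -9.4 slab on deck: gap mm -10.7 across -1.8 yaw deg -0.8 -6.9
wrist stable [ 0.6292 -0.1594 -0.022 ] -5.6 slab on deck: gap mm -8.8 across -3.8 yaw deg 0.4 -5.9
pos [0.5439 0.0215 0.2156] jawyaw 1.543 yaxis [-0.006  0.001 -1.   ] j [-0.17  0.43  1.64  0.    1.08 -1.71] w 0.087 F [ 0.3 -0.7 -0. ] t 10.75
  twist deg -25.43 shift after twist cm [-5.72  1.68 26.09]
```

View pics/cmp_b.png

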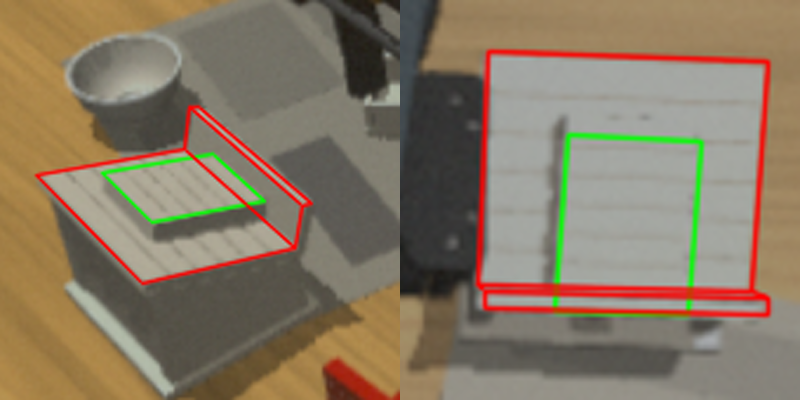

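The slab lies flat against the parapet (scene crop px (185,190)), but 2–4 mm towards -y. I'll regrip it 3 mm towards +y to centre it.

```bash
python3 - <<'E'
from plan import *
go([.605,-.161,.12],-.029+np.pi/2)
E
```

```text
pos [0.5439 0.0215 0.2156] jawyaw 1.543 yaxis [-0.006  0.001 -1.   ] j [-0.17  0.43  1.64  0.    1.08 -1.71] w 0.087 F [ 0.3 -0.7 -0. ] t 10.75
  twist deg 0.07 shift after twist cm [  6.69   9.51 -18.07]
```

Emit:
play_rows --pt "1 1.7 0 -4.5 0" --pt "1 1.7 0 -4.5 0" --pt "1 1.7 0 -4.5 0" --pt "1 1.6 0 -4.6 0" --pt "1 0 3 0 0" --pt "1 0 3 0 0" --pt "1 0 3 0 0" --pt "1 0 0.5 0 0" --pt "1 0 0 0 0"

```text
clock: 11.65
tool_pos: [0.6067, -0.1651, 0.1207]
tcp_rot: [-0.706, 0.013, -0.011, 0.708]
force: [1.0, -0.6, -0.4]
width: 0.0871
```

```bash
python3 - <<'E'
from plan import *
go([.605,-.161,.0875],-.029+np.pi/2)
E
```

```text
pos [ 0.6067 -0.1651  0.1207] jawyaw 1.5372 yaxis [-0.004  0.001 -1.   ] j [-0.44  0.66  1.51 -0.    0.98 -1.98] w 0.0871 F [ 1.  -0.6 -0.4] t 11.65
  twist deg -0.26 shift after twist cm [-0.17  3.32  0.4 ]
```

Emit:
play_rows --pt "1 -0.1 1.2 0.35 -0.3" --pt "1 0 1.1 0 0" --pt "1 0 0.9 0 0" --pt "1 0 0 0 0" --pt "1 0 0 0 0"

```text
clock: 12.15
tool_pos: [0.6071, -0.1608, 0.0907]
tcp_rot: [-0.707, 0.01, -0.009, 0.707]
force: [-0.2, 0.1, 0.5]
width: 0.0867
```

```bash
python3 - <<'E'
from plan import *
go([.605,-.161,.0875],-.029+np.pi/2)
E
```

```text
pos [ 0.6071 -0.1608  0.0907] jawyaw 1.5439 yaxis [-0.  0. -1.] j [-0.44  0.7   1.53 -0.    0.92 -1.98] w 0.0867 F [-0.2  0.1  0.5] t 12.15
  twist deg 0.12 shift after twist cm [-0.21  0.32 -0.03]
```

Lower, close, push lightly down the slope, then open.

Emit:
play_rows --pt "1 -0.1 0.2 0 0" --pt "-1 0 0 0 0" --pt "-1 0 0 0 0" --pt "-1 0 0 0 0" --pt "-1 0 0 0 0" --pt "-1 -0.2 0.05 0 0" --pt "-1 -0.2 0.05 0 0" --pt "-1 -0.2 0.05 0 0" --pt "-1 0 0 0 0"

```text
clock: 13.05
tool_pos: [0.606, -0.1613, 0.0895]
tcp_rot: [0.708, -0.005, 0.015, -0.706]
force: [8.3, 2.0, 2.6]
width: 0.0637
```

Emit:
play_rows --pt "-1 -0.2 0 0 0" --pt "-1 0 0 0 0"

```text
clock: 13.25
tool_pos: [0.6057, -0.1614, 0.09]
tcp_rot: [0.708, -0.004, 0.017, -0.706]
force: [12.7, 3.1, 2.6]
width: 0.0633
```

Emit:
play_rows --pt "-1 0.5 0 0 0" --pt "1 0 0 0 0" --pt "1 0 0 0 0" --pt "1 0 0 0 0" --pt "1 0 0 0 0" --pt "1 0 -3 0 0" --pt "1 0 -4 0 0" --pt "1 0 -4 0 0" --pt "1 0 -2 0 0" --pt "1 -1.5 0 4.7 0" --pt "1 -1.5 0 4.7 0" --pt "1 -1.5 0 4.7 0"

```text
clock: 14.45
tool_pos: [0.5607, -0.0176, 0.2172]
tcp_rot: [-0.707, 0.01, -0.01, 0.707]
force: [1.8, -0.2, -0.0]
width: 0.087
```

Emit:
play_rows --pt "1 -1.5 0 4.5 -8.5" --pt "1 0 0 0 -8.5" --pt "1 0 0 0 -8.4" --pt "1 0 0 0 0" --pt "1 0 0 0 0"

```text
clock: 14.95
tool_pos: [0.5478, 0.0267, 0.217]
tcp_rot: [-0.692, -0.145, 0.145, 0.692]
force: [-0.7, -0.3, -0.5]
width: 0.0868
```

```bash
python3 - <<'E'
from chk import *
deckchk(.064,.084,0,("scene","top"))
go([.386,.237,.15],.416+np.pi/2)
E
```

```text
scene stable [ 0.6308 -0.1633 -0.0332] -10.1 slab on deck: gap mm -0.9 across 1.8 yaw deg 0.3 -9.6
top stable [ 0.6278 -0.1637 -0.0272] -9.1 slab on deck: gap mm -11.2 across -0.5 yaw deg -0.3 -6.9
pos [0.5479 0.0264 0.217 ] jawyaw 1.9842 yaxis [-0.001  0.    -1.   ] j [-0.16  0.43  1.63  0.    1.08 -2.14] w 0.087 F [ 0.3  0.4 -0.9] t 15.05
  twist deg -0.15 shift after twist cm [-6.3   6.72 25.81]
```

Slab_large is now within about ±2 mm of centre (scene +1.8, top -0.5). Next is slab_small.

Emit:
play_rows --pt "1 -1 1 4.3 0" --pt "1 -1 1 4.3 0" --pt "1 -1 1 4.3 0" --pt "1 -1 1 4.3 0" --pt "1 -1 1 4.3 0" --pt "1 -1.3 1 4.3 0" --pt "1 0 0 0 0" --pt "1 0 0 0 0"

```text
clock: 15.85
tool_pos: [0.3858, 0.2377, 0.1571]
tcp_rot: [0.692, 0.146, -0.147, -0.692]
force: [1.3, 0.4, 1.3]
width: 0.0869
```

```bash
python3 - <<'E'
from look import *
p=look("slab_small","w3.png")
look("well")
go(np.r_[p[:2],.003],p[2]+np.pi/2)
E
```

```text
slab_small prior [0.3862 0.2371 0.4159] wrist [0.3867 0.2383 0.4236] -8.44
well prior [ 0.428   0.0889 -0.1162] wrist [ 0.4285  0.0901 -0.0374] -12.75
pos [0.3877 0.2369 0.1576] jawyaw 1.9854 yaxis [ 0.002  0.    -1.   ] j [ 0.3   0.41  1.92 -0.    0.82 -1.68] w 0.0868 F [ 0.3 -0.3  0.2] t 15.95
  twist deg -0.51 shift after twist cm [-0.07 15.46  0.17]
```

View pics/w3.png

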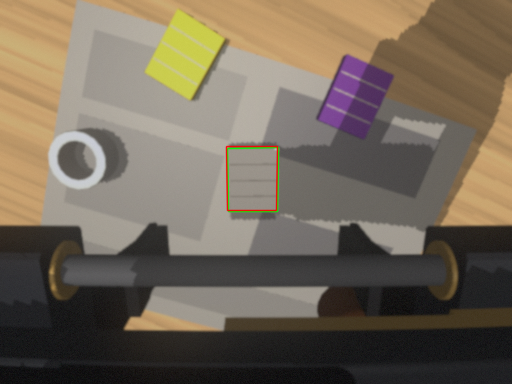

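The white slab_small is at px (252,180), between the jaws. Yellow (186,55) and purple (356,96) are clear of the fingers.

Emit:
play_rows --pt "1 -0.1 3.5 0.15 -0.5" --pt "1 0 3.5 0 0" --pt "1 0 3.5 0 0" --pt "1 0 2.5 0 0" --pt "1 0 1.5 0 0" --pt "1 0 0.8 0 0" --pt "1 0 0 0 0" --pt "-1 0 0 0 0" --pt "-1 0 0 0 0" --pt "-1 0 0 0 0" --pt "-1 0 0 0 0" --pt "-1 0 0 0 0"

```text
clock: 17.15
tool_pos: [0.3848, 0.2384, 0.0047]
tcp_rot: [-0.691, -0.149, 0.149, 0.691]
force: [-0.2, -0.1, -0.8]
width: 0.0549
```

Emit:
play_rows --pt "-1 0 0 0 0" --pt "-1 0 -1 0 0" --pt "-1 0 -3 0 0" --pt "-1 0 -4 0 0" --pt "-1 0 -4 0 0" --pt "-1 0 -4 0 0" --pt "-1 0 -4 0 0" --pt "-1 0 0 0 6.5" --pt "-1 0 0 0 6.5" --pt "-1 0 0 0 6.5" --pt "-1 0 0 0 6.5" --pt "-1 0 0 0 0"

```text
clock: 18.35
tool_pos: [0.384, 0.2381, 0.2047]
tcp_rot: [0.707, -0.01, 0.01, -0.707]
force: [-1.5, -1.1, -1.2]
width: 0.0453
```

```bash
python3 - <<'E'
from look import *
o=r.observe();yaw=-.0311
t=o["tool_pos"]
p=look("slab_small",None,[t[0],t[1],yaw],z=t[2]-.004)
u=np.array([np.cos(yaw),np.sin(yaw)]);print("along,across",(p[:2]-t[:2])@u*1e3,(p[:2]-t[:2])@[-u[1],u[0]]*1e3)
c=deck2w(.034,0,.021);print(c)
go([c[0],-.162,.2],-.029+np.pi/2)
E
```

```text
slab_small prior [ 0.384   0.2381 -0.0311] wrist [ 0.3855  0.2385 -0.0258] -8.26
along,across 1.4382384147096823 0.4350301880392499
[ 0.59205514 -0.16213545  0.09736223]
pos [0.3841 0.2382 0.2046] jawyaw 1.5443 yaxis [-0. -0. -1.] j [ 0.31  0.32  1.87 -0.    0.95 -1.24] w 0.0461 F [ 0.7 -0.3 -1.6] t 18.4
  twist deg 0.14 shift after twist cm [ 21.94   0.46 -39.4 ]
```

Emit:
play_rows --pt "-1 2.4 0 -4.3 0" --pt "-1 2.4 0 -4.3 0" --pt "-1 2.4 0 -4.3 0" --pt "-1 2.4 0 -4.3 0" --pt "-1 2.4 0 -4.3 0" --pt "-1 2.4 0 -4.3 0" --pt "-1 2.4 0 -4.3 0" --pt "-1 2.4 0 -4.3 0" --pt "-1 2.5 0 -5 0" --pt "-1 0 3 0 0" --pt "-1 0 3 0 0" --pt "-1 0 0 0 0"

```text
clock: 19.6
tool_pos: [0.5842, -0.1555, 0.1401]
tcp_rot: [-0.705, 0.013, -0.007, 0.709]
force: [-0.9, 0.9, -1.1]
width: 0.0459
```

```bash
python3 - <<'E'
from plan import *
go([.5905,-.162,.108],-.029+np.pi/2)
E
```

```text
pos [ 0.5842 -0.1555  0.1401] jawyaw 1.5428 yaxis [-0.009  0.005 -1.   ] j [-0.44  0.61  1.55  0.    0.99 -1.99] w 0.0459 F [-0.9  0.9 -1.1] t 19.6
  twist deg 0.06 shift after twist cm [ 0.68  3.2  -0.64]
```

Emit:
play_rows --pt "-1 0 0 0 0" --pt "-1 0 0 0 0"

```text
clock: 19.8
tool_pos: [0.5887, -0.1566, 0.1459]
tcp_rot: [0.707, -0.009, 0.011, -0.707]
force: [0.2, -0.7, 0.1]
width: 0.0456
```

```bash
python3 - <<'E'
from plan import *
go([.5905,-.162,.112],-.029+np.pi/2)
E
```

```text
pos [ 0.5887 -0.1566  0.1459] jawyaw 1.5433 yaxis [ 0.003 -0.001 -1.   ] j [-0.44  0.6   1.55 -0.    0.99 -1.99] w 0.0456 F [ 0.2 -0.7  0.1] t 19.8
  twist deg 0.09 shift after twist cm [ 0.19  3.39 -0.53]
```

Emit:
play_rows --pt "-1 0.2 1.5 -0.5 0" --pt "-1 0 1.2 0 0" --pt "-1 0 0.6 0 0" --pt "-1 0 0 0 0" --pt "-1 0 0 0 0"

```text
clock: 20.3
tool_pos: [0.5894, -0.1614, 0.1109]
tcp_rot: [-0.707, 0.01, -0.01, 0.707]
force: [0.6, -0.2, 0.7]
width: 0.0453
```

```bash
python3 - <<'E'
from plan import *
go([.5905,-.162,.108],-.029+np.pi/2)
E
```

```text
pos [ 0.5894 -0.1614  0.1109] jawyaw 1.5421 yaxis [-0.001  0.    -1.   ] j [-0.45  0.65  1.56 -0.    0.93 -1.99] w 0.0453 F [ 0.6 -0.2  0.7] t 20.3
  twist deg 0.02 shift after twist cm [ 0.11  0.29 -0.05]
```

Emit:
play_rows --pt "-1 0.1 0.2 0 0" --pt "-1 0 0.2 0 0" --pt "-1 0 0.2 0 0" --pt "-1 0 0.2 0 0"

```text
clock: 20.7
tool_pos: [0.5906, -0.1617, 0.1042]
tcp_rot: [0.707, -0.01, 0.01, -0.707]
force: [-3.3, 0.3, 9.1]
width: 0.0454
```

Emit:
play_rows --pt "-1 0 0.2 0 0" --pt "-1 0 0.2 0 0" --pt "-1 0 0.1 0 0" --pt "-1 0 0.1 0 0"

```text
clock: 21.1
tool_pos: [0.5901, -0.1616, 0.0987]
tcp_rot: [0.707, -0.01, 0.01, -0.707]
force: [-4.1, 0.2, 8.2]
width: 0.0456
```

Emit:
play_rows --pt "-1 0 0.1 0 0" --pt "-1 0 0.1 0 0" --pt "-1 0 0.1 0 0" --pt "-1 0 0 0 0"

```text
clock: 21.5
tool_pos: [0.5902, -0.1616, 0.0957]
tcp_rot: [0.707, -0.01, 0.01, -0.707]
force: [-3.1, 0.9, 8.8]
width: 0.0457
```

Emit:
play_rows --pt "-1 -0.2 0.05 0 0" --pt "-1 -0.2 0.05 0 0" --pt "-1 0 0 0 0"

```text
clock: 21.8
tool_pos: [0.5886, -0.1621, 0.0951]
tcp_rot: [0.708, -0.008, 0.012, -0.706]
force: [0.8, 0.7, 5.5]
width: 0.0457
```

Emit:
play_rows --pt "-1 -0.2 0.07 0 0" --pt "-1 -0.2 0.07 0 0" --pt "-1 0 0 0 0"

```text
clock: 22.1
tool_pos: [0.5859, -0.1624, 0.0941]
tcp_rot: [0.708, -0.007, 0.013, -0.706]
force: [1.9, 0.5, 5.6]
width: 0.0457
```

Emit:
play_rows --pt "-1 -0.2 0.05 0 0" --pt "-1 -0.1 0.05 0 0" --pt "-1 0 0 0 0"

```text
clock: 22.4
tool_pos: [0.5858, -0.1624, 0.094]
tcp_rot: [0.708, -0.006, 0.016, -0.706]
force: [6.5, 1.7, 7.4]
width: 0.0459
```

Emit:
play_rows --pt "-1 -0.2 0.0 0 0" --pt "-1 -0.1 0.0 0 0" --pt "-1 0 0 0 0"

```text
clock: 22.7
tool_pos: [0.5857, -0.1625, 0.0942]
tcp_rot: [0.708, -0.004, 0.019, -0.706]
force: [12.0, 3.1, 3.7]
width: 0.0456
```

Emit:
play_rows --pt "-1 0.5 0 0 0" --pt "1 0 0 0 0" --pt "1 0 0 0 0" --pt "1 0 0 0 0" --pt "1 0 0 0 0" --pt "1 0 -3 0 0" --pt "1 0 -4 0 0" --pt "1 0 -4 0 0" --pt "1 -2 0 4.5 0" --pt "1 -2 0 4.5 0" --pt "1 -2 0 4.5 0" --pt "1 -2 0 4.5 0"

```text
clock: 23.9
tool_pos: [0.5055, 0.0223, 0.2007]
tcp_rot: [-0.707, 0.011, -0.011, 0.707]
force: [1.0, 0.5, -0.5]
width: 0.087
```

Emit:
play_rows --pt "1 -2 0 4.5 0" --pt "1 0 0 0 0" --pt "1 0 0 0 0"

```text
clock: 24.2
tool_pos: [0.4876, 0.0673, 0.2008]
tcp_rot: [0.707, -0.009, 0.009, -0.707]
force: [-0.1, 0.5, 0.9]
width: 0.0872
```

```bash
python3 - <<'E'
from chk import *
deckchk(.046,.060,.014,("scene","top"),"_c.png")
deckchk(.064,.084,0,("scene","top"))
a=cv2.imread("pics/scene_c.png")[180:350,160:330];b=cv2.imread("pics/top_c.png")[150:270,440:560]
o=np.hstack([cv2.resize(a,(400,400),interpolation=cv2.INTER_CUBIC),cv2.resize(b,(400,400),interpolation=cv2.INTER_CUBIC)]);cv2.imwrite("pics/cmp_c.png",o)
S=pickle.load(open("S.pkl","rb"));go([.428,.0895,.15],S["wall"][2])
print(S["wall"])
E
```

```text
scene stable [ 0.6306 -0.1633 -0.0325] -9.9 slab on deck: gap mm 0.9 across -1.7 yaw deg -1.9 -11.0
top stable [ 0.6262 -0.163  -0.0264] -9.1 slab on deck: gap mm -8.3 across -1.6 yaw deg -1.2 -6.7
scene stable [ 0.6307 -0.1633 -0.0335] -9.9 slab on deck: gap mm -0.9 across -12.5 yaw deg 0.3 -9.2
top stable [ 0.6262 -0.1628 -0.0277] -9.0 slab on deck: gap mm -9.3 across 6.4 yaw deg -0.8 -6.9
pos [0.4891 0.0651 0.2008] jawyaw 1.5399 yaxis [ 0.001 -0.    -1.   ] j [-0.09  0.38  1.78 -0.    0.98 -1.63] w 0.0868 F [ 0.3  0.9 -0.9] t 24.4
  twist deg -86.27 shift after twist cm [1.84 5.07 6.31]
[ 0.61711993  0.17170563 -0.09602267]
```

View pics/cmp_c.png

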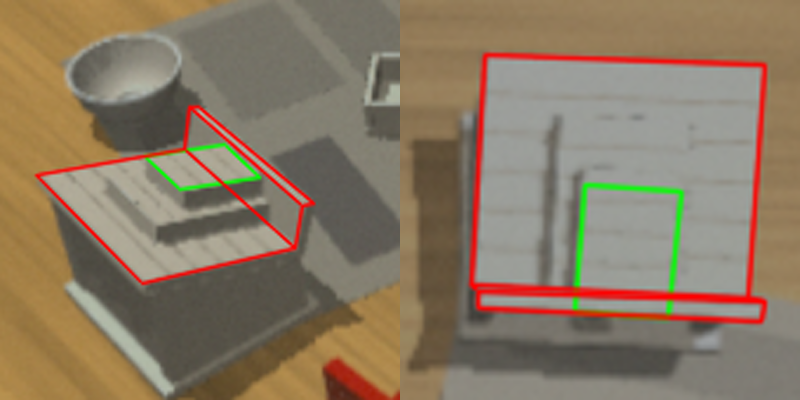

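The stack is in place: small slab at scene crop (205,165), flat on the large one and against the parapet, about 1.7 mm off centre. Now the well.

Emit:
play_rows --pt "1 0 0 0 8.5" --pt "1 0 0 0 8.5" --pt "1 0 0 0 8.5" --pt "1 0 0 0 8.5" --pt "1 0 0 0 8.5" --pt "1 0 0 0 8.5" --pt "1 0 0 0 8.5" --pt "1 0 0 0 8.5" --pt "1 0 0 0 8.5" --pt "1 0 0 0 8.5" --pt "1 0 0 0 8.5" --pt "1 0 0 0 0"

```text
clock: 25.6
tool_pos: [0.4888, 0.0651, 0.2007]
tcp_rot: [0.476, -0.522, 0.523, -0.476]
force: [-0.2, -0.0, -0.4]
width: 0.0868
```

```bash
python3 - <<'E'
from plan import *
go([.428,.0895,.13],-.096)
E
```

```text
pos [0.4888 0.0651 0.2007] jawyaw -0.0921 yaxis [ 0. -0. -1.] j [-0.09  0.38  1.78 -0.    0.98 -0.  ] w 0.0868 F [-0.2 -0.  -0.4] t 25.6
  twist deg 0.23 shift after twist cm [-1.84  7.07 -6.28]
```

Emit:
play_rows --pt "1 -0.9 3.5 -3.1 0.2" --pt "1 -0.9 3.5 -3.2 0" --pt "1 0 0 0 0" --pt "1 0 0 0 0"

```text
clock: 26.0
tool_pos: [0.4265, 0.0898, 0.1303]
tcp_rot: [-0.477, 0.523, -0.522, 0.476]
force: [0.9, 0.3, 0.5]
width: 0.0868
```

```bash
python3 - <<'E'
from look import *
p=look("well")
go([p[0],p[1],.009],-.096)
E
```

```text
well prior [ 0.428   0.0889 -0.1162] wrist [ 0.4284  0.0899 -0.0138] -10.44
pos [0.4287 0.0896 0.1311] jawyaw -0.0924 yaxis [ 0.002 -0.    -1.   ] j [-0.05  0.44  1.98 -0.    0.72  0.04] w 0.0872 F [ 0.1 -0.9  0. ] t 26.05
  twist deg 0.21 shift after twist cm [-0.03 12.21 -0.07]
```

Emit:
play_rows --pt "1 0 3.5 0 0" --pt "1 0 3.5 0 0" --pt "1 0 3 0 0" --pt "1 0 1.5 0 0" --pt "1 0 0.7 0 0" --pt "-1 0 0 0 0" --pt "-1 0 0 0 0" --pt "-1 0 0 0 0" --pt "-1 0 0 0 0" --pt "-1 0 0 0 0" --pt "-1 0 0 0 0" --pt "-1 0 0 0 0"

```text
clock: 27.25
tool_pos: [0.4274, 0.0902, 0.0094]
tcp_rot: [0.476, -0.522, 0.523, -0.477]
force: [-0.1, -0.6, 5.2]
width: 0.0509
```

Emit:
play_rows --pt "-1 0 -1 0 0" --pt "-1 0 -3 0 0" --pt "-1 0 -4 0 0" --pt "-1 0 -4 0 0" --pt "-1 0 -2 0 0" --pt "-1 0 0 0 0" --pt "-1 0 0 0 0"

```text
clock: 27.95
tool_pos: [0.4266, 0.0902, 0.1491]
tcp_rot: [0.476, -0.523, 0.523, -0.476]
force: [-0.4, -0.2, -0.7]
width: 0.051
```

```bash
python3 - <<'E'
from look import *
t=r.observe()["tool_pos"]
p=look("well",None,[t[0],t[1],0],z=t[2]-.010);print((p[:2]-t[:2])*1e3)
go([.6263,.2673,.15],-.096)
E
```

```text
well prior [0.4266 0.0902 0.    ] wrist [0.4266 0.09   0.0584] -8.93
[-0.03554742 -0.2429153 ]
pos [0.426  0.0902 0.1484] jawyaw -0.0935 yaxis [-0.002  0.    -1.   ] j [-0.05  0.4   1.97 -0.    0.77  0.04] w 0.051 F [ 1.4 -0.1 -0.3] t 28.0
  twist deg 0.15 shift after twist cm [-19.55  -0.19  18.24]
```

Emit:
play_rows --pt "-1 -3.5 0 3.2 0" --pt "-1 -3.5 0 3.2 0" --pt "-1 -3.5 0 3.2 0" --pt "-1 -3.5 0 3.2 0" --pt "-1 -3.5 0 3.2 0" --pt "-1 -2 0 2.2 0" --pt "-1 0 0 0 0" --pt "-1 0 0 0 0" --pt "-1 0 0 0 0"

```text
clock: 28.9
tool_pos: [0.6242, 0.2663, 0.1469]
tcp_rot: [-0.478, 0.524, -0.522, 0.474]
force: [-0.7, -0.1, -0.3]
width: 0.0513
```

```bash
python3 - <<'E'
from look import *
p=look("wall","w4.png")
for d in(p,pickle.load(open("S.pkl","rb"))["wall"]):print(d[:2]+.096*np.array([-np.sin(d[2]),np.cos(d[2])]))
go([.6263,.2673,.03],-.096)
E
```

```text
wall prior [ 0.6171  0.1717 -0.096 ] wrist [ 0.6483  0.1611 -1.3078] -6.85
[0.74096351 0.18608958]
[0.62632395 0.26726339]
pos [0.6245 0.2662 0.1475] jawyaw -0.0941 yaxis [-0.004 -0.001 -1.   ] j [ 0.24  0.68  1.35 -0.    1.11  0.33] w 0.051 F [-0.  -0.4 -0.6] t 28.95
  twist deg 0.11 shift after twist cm [-0.14 11.75  0.21]
```

View pics/w4.png

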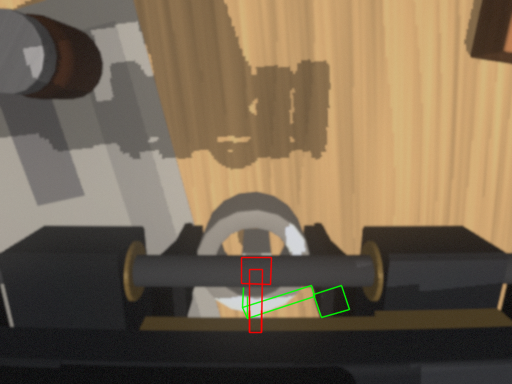

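Emit:
play_rows --pt "-1 -0.14 3 0.2 0" --pt "-1 0 3 0 0" --pt "-1 0 3 0 0" --pt "-1 0 2 0 0" --pt "-1 0 1.5 0 0" --pt "-1 0 0 0 0" --pt "-1 0 0 0 0"

```text
clock: 29.65
tool_pos: [0.6287, 0.2683, 0.0244]
tcp_rot: [0.476, -0.523, 0.523, -0.476]
force: [-0.7, -0.4, -0.7]
width: 0.051
```

```bash
python3 - <<'E'
from plan import *
go([.6263,.2673,.010],-.096)
E
```

```text
pos [0.6287 0.2683 0.0244] jawyaw -0.0938 yaxis [ 0.  0. -1.] j [ 0.24  0.85  1.4  -0.    0.89  0.33] w 0.051 F [-0.7 -0.4 -0.7] t 29.65
  twist deg 0.12 shift after twist cm [ 0.12  1.44 -0.23]
```

Emit:
play_rows --pt "-1 0.12 0.6 -0.23 0" --pt "-1 0 0.5 0 0" --pt "-1 0 0.3 0 0" --pt "-1 0 0 0 0"

```text
clock: 30.05
tool_pos: [0.626, 0.2676, 0.0097]
tcp_rot: [-0.476, 0.523, -0.523, 0.476]
force: [0.4, 0.4, -0.0]
width: 0.0509
```

```bash
python3 - <<'E'
from plan import *
go([.6263,.2673,.010],-.096)
E
```

```text
pos [0.626  0.2676 0.0097] jawyaw -0.0934 yaxis [-0. -0. -1.] j [ 0.24  0.86  1.41 -0.    0.87  0.33] w 0.0509 F [ 0.4  0.4 -0. ] t 30.05
  twist deg 0.15 shift after twist cm [ 0.02 -0.03  0.03]
```

Emit:
play_rows --pt "-1 0 0.1 0 0" --pt "1 0 0 0 0" --pt "1 0 0 0 0" --pt "1 0 0 0 0" --pt "1 0 0 0 0" --pt "1 0 -2 0 0" --pt "1 0 -4 0 0" --pt "1 0 -4 0 0" --pt "1 0 -4 0 0" --pt "1 0 0 0 0"

```text
clock: 31.05
tool_pos: [0.6306, 0.2689, 0.1559]
tcp_rot: [0.472, -0.52, 0.525, -0.48]
force: [0.3, 0.0, 0.5]
width: 0.0869
```

```bash
python3 - <<'E'
from plan import *
go([.3824,-.2227,.15],-.7636+np.pi/2)
go([.45,0,.18],-.7636+np.pi/2)
E
```

```text
pos [0.6306 0.2689 0.1559] jawyaw -0.0934 yaxis [ 0.013  0.003 -1.   ] j [0.24 0.68 1.34 0.   1.11 0.33] w 0.0869 F [0.3 0.  0.5] t 31.05
  twist deg -51.6 shift after twist cm [ 16.06   0.09 -52.67]
pos [0.6306 0.2689 0.1559] jawyaw -0.0934 yaxis [ 0.013  0.003 -1.   ] j [0.24 0.68 1.34 0.   1.11 0.33] w 0.0869 F [0.3 0.  0.5] t 31.05
  twist deg -51.6 shift after twist cm [  5.57  -2.74 -31.88]
```

Emit:
play_rows --pt "1 0 0 0 -8.5" --pt "1 0 0 0 -8.5" --pt "1 0 0 0 -8.5" --pt "1 0 0 0 -8.5" --pt "1 0 0 0 -8.5" --pt "1 0 0 0 -8.5" --pt "1 0 0 0 -0.6" --pt "1 0.8 -0.4 -4.5 0" --pt "1 0.8 -0.4 -4.5 0" --pt "1 0.8 -0.4 -4.5 0" --pt "1 0.8 -0.4 -4.5 0" --pt "1 0.8 -0.4 -4.5 0"

```text
clock: 32.25
tool_pos: [0.4981, 0.0762, 0.1687]
tcp_rot: [0.656, -0.264, 0.264, -0.656]
force: [0.5, -0.3, -0.0]
width: 0.087
```

Emit:
play_rows --pt "1 0.8 0 -4.5 0" --pt "1 0.8 0 -4.5 0" --pt "1 2.1 0.5 -4.2 0" --pt "1 2.1 0.5 -4.2 0" --pt "1 2.1 0.5 -4.2 0" --pt "1 2.1 0.5 -4.2 0" --pt "1 2 0 -4 0" --pt "1 0 0 0 0" --pt "1 0 0 0 0"

```text
clock: 33.15
tool_pos: [0.3795, -0.2216, 0.1486]
tcp_rot: [-0.655, 0.265, -0.265, 0.656]
force: [0.1, 1.0, 0.7]
width: 0.0871
```

```bash
python3 - <<'E'
from look import *
d=[r.get_image(n) for n in("scene","top")]
for x in d:
  p,f=fit(M["well"],[.6263,.2673,0],[x],spread=(.008,.008,.1));w,g=fit(M["wall"],pickle.load(open("S.pkl","rb"))["wall"],[x],spread=(.004,.004,.04),blur=(1.2,))
  c,s=np.cos(w[2]),np.sin(w[2]);e=p[:2]-w[:2];print("well in wall frame mm",(c*e[0]+s*e[1])*1e3,(-s*e[0]+c*e[1])*1e3,w.round(4),p.round(4))
p=look("trough","w5.png",sp=(.012,.012,.12))
go(np.r_[p[:2],.012],p[2]+np.pi/2)
E
```

```text
well in wall frame mm -2.2395488991339767 94.94006289189046 [ 0.6189  0.1721 -0.1094] [ 0.627   0.2667 -0.0162]
well in wall frame mm 0.5405052796485164 94.67681851936796 [ 0.6149  0.1714 -0.0817] [0.6232 0.2658 0.1844]
trough prior [ 0.3824 -0.2227 -0.7636] wrist [ 0.3822 -0.2282 -0.7707] -9.77
pos [ 0.3799 -0.2193  0.1487] jawyaw 0.8078 yaxis [-0.001  0.001 -1.   ] j [-0.78  0.41  1.96  0.    0.77 -1.59] w 0.0869 F [-0.6  0.6  0.8] t 33.3
  twist deg 0.44 shift after twist cm [ 0.81 13.67 -0.48]
```

View pics/w5.png

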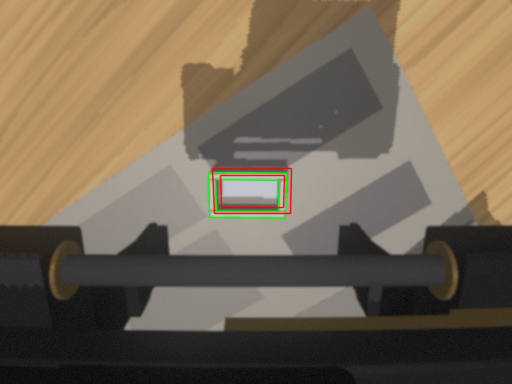

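```bash
python3 - <<'E'
from look import *
d=r.get_image("wrist");g=cv2.cvtColor(d["pixels"],cv2.COLOR_BGR2GRAY)
for y in(185,192,200): print(y,g[y,200:300:2])
for x in(240,255,270): print(x,g[158:226,x][::2])
for p in([.3824,-.2227,-.7636],[.3822,-.2282,-.7707]):
  E=edges(M["trough"],p);print(proj(E[:,0],d).round(0).tolist())
E
```

```text
185 [167 167 166 168 173 193 193 159  99 122 148 184 196 195 196 197 196 196
 195 198 196 195 198 195 198 195 196 197 197 197 197 196 195 195 197 197
 196 196 174 128 180 194 178 134 158 164 162 164 165 164]
192 [166 169 167 166 167 189 192 165 103 121 147 185 197 196 197 196 197 196
 198 196 197 197 197 196 196 196 197 196 198 196 196 197 196 197 196 197
 196 196 165 128 183 196 178 148 162 162 162 163 163 162]
200 [166 169 167 166 163 186 194 172 105 118 137 139 140 139 139 139 139 139
 139 140 137 139 139 139 140 139 140 140 140 140 141 140 141 141 142 141
 140 141 121 134 190 195 176 163 163 163 162 164 164 162]
240 [104  84  81  84  90  89  87 126 186 194 185 189 198 197 196 196 196 197
 195 171 143 137 136 103  88  89 116 179 195 185 165 165 165 165]
255 [122  93  83  84  93  92  89 124 186 194 179 186 196 196 198 198 197 198
 193 172 141 141 138 105  89  89 110 173 195 181 162 165 165 164]
270 [120  91  82  83  87  89  89 118 184 195 185 191 195 196 197 198 197 197
 196 196 165 141 137 110  89  89 107 173 195 186 166 164 162 163]
[[212.0, 168.0], [213.0, 213.0], [289.0, 213.0], [291.0, 168.0], [219.0, 175.0], [220.0, 207.0], [283.0, 207.0], [284.0, 175.0]]
[[207.0, 172.0], [209.0, 217.0], [284.0, 218.0], [286.0, 173.0], [215.0, 179.0], [215.0, 211.0], [278.0, 211.0], [279.0, 180.0]]
```

Brightness profiles put the rim at px 209–285 × 172–217. The wrist fit is right, so the trough is at (.382,-.228).

Emit:
play_rows --pt "1 0.8 3 -0.5 0.4" --pt "1 0 3.5 0 0" --pt "1 0 3 0 0" --pt "1 0 0 0 0" --pt "1 0 0 0 0"

```text
clock: 33.85
tool_pos: [0.3824, -0.2288, 0.0539]
tcp_rot: [-0.655, 0.266, -0.265, 0.656]
force: [0.2, -0.0, 0.5]
width: 0.0872
```

```bash
python3 - <<'E'
from plan import *
go([.3822,-.2282,.009],-.7707+np.pi/2)
E
```

```text
pos [ 0.3824 -0.2288  0.0539] jawyaw 0.8019 yaxis [-0.001  0.001 -1.   ] j [-0.79  0.61  2.01  0.    0.52 -1.59] w 0.0872 F [ 0.2 -0.   0.5] t 33.85
  twist deg 0.1 shift after twist cm [-0.05  4.49  0.03]
```

Emit:
play_rows --pt "1 0 2 0 0" --pt "1 0 1.5 0 0" --pt "1 0 1 0 0" --pt "1 0 0 0 0" --pt "-1 0 0 0 0" --pt "-1 0 0 0 0" --pt "-1 0 0 0 0" --pt "-1 0 0 0 0" --pt "-1 0 0 0 0" --pt "-1 0 0 0 0"

```text
clock: 34.85
tool_pos: [0.3826, -0.2302, 0.0094]
tcp_rot: [0.655, -0.265, 0.266, -0.655]
force: [0.4, 0.5, 5.9]
width: 0.0662
```

Emit:
play_rows --pt "-1 0 -1 0 0" --pt "-1 0 -3 0 0" --pt "-1 0 -4 0 0" --pt "-1 0 -4 0 0" --pt "-1 0 -3 0 0" --pt "-1 0 0 0 -7.7" --pt "-1 0 0 0 -7.7" --pt "-1 0 0 0 -7.7" --pt "-1 0 0 0 -7.7" --pt "-1 0 0 0 -7.7" --pt "-1 0 0 0 0"

```text
clock: 35.95
tool_pos: [0.382, -0.2297, 0.1592]
tcp_rot: [-0.706, 0.035, -0.035, 0.706]
force: [1.0, 0.5, -0.2]
width: 0.0658
```

```bash
python3 - <<'E'
from look import *
t=r.observe()["tool_pos"]
p=look("trough",None,[t[0],t[1],-.096],z=t[2]-.009);print((p[:2]-t[:2])*1e3)
w=pickle.load(open("S.pkl","rb"))["wall"];c,s=np.cos(w[2]),np.sin(w[2])
g=w[:2]-.061*np.array([c,s]);print("trough target",g)
go([.47,0,.17],-.096+np.pi/2);go(np.r_[g,.12],-.096+np.pi/2)
E
```

```text
trough prior [ 0.382  -0.2297 -0.096 ] wrist [ 0.3748 -0.2285 -0.1006] -6.69
[-7.16915823  1.21017277]
trough target [0.55640094 0.17755401]
pos [ 0.382  -0.2297  0.1591] jawyaw 1.4693 yaxis [-0.  0. -1.] j [-0.79  0.39  1.94  0.    0.81 -2.26] w 0.066 F [ 0.5  0.5 -0.5] t 36.0
  twist deg -0.31 shift after twist cm [ 6.56 -1.09 23.71]
pos [ 0.382  -0.2297  0.1591] jawyaw 1.4693 yaxis [-0.  0. -1.] j [-0.79  0.39  1.94  0.    0.81 -2.26] w 0.066 F [ 0.5  0.5 -0.5] t 36.0
  twist deg -0.31 shift after twist cm [13.46  3.92 42.21]
```

Emit:
play_rows --pt "-1 1.2 -0.1 4.3 -0.3" --pt "-1 1.2 -0.1 4.3 0" --pt "-1 1.2 -0.1 4.3 0" --pt "-1 1.2 -0.1 4.3 0" --pt "-1 1.2 0 4.3 0" --pt "-1 1.5 0 4.3 0" --pt "-1 1.5 0 4.3 0" --pt "-1 1.5 0 4.3 0" --pt "-1 1.5 0 4.3 0" --pt "-1 1.6 0 3.5 0" --pt "-1 0 0 0 0" --pt "-1 0 0 0 0"

```text
clock: 37.2
tool_pos: [0.5567, 0.1779, 0.1625]
tcp_rot: [0.707, -0.033, 0.033, -0.706]
force: [0.1, -1.4, -1.3]
width: 0.066
```

```bash
python3 - <<'E'
from look import *
go([.558,.1774,.05],-.096+np.pi/2)
t=r.observe()["tool_pos"]
for n in("scene","top"):
  d=r.get_image(n)
  p,f=fit(M["trough"],[t[0]-.002,t[1],-.096],[d],t[2]-.0095,spread=(.01,.006,.06));print(n,p.round(4),round(f,1))
E
```

```text
pos [0.5567 0.1779 0.1625] jawyaw 1.4775 yaxis [-0.001 -0.001 -1.   ] j [ 0.12  0.55  1.59 -0.    1.   -1.36] w 0.066 F [ 0.1 -1.4 -1.3] t 37.2
  twist deg 0.15 shift after twist cm [ 0.15 11.25 -0.03]
scene [ 0.5476  0.1743 -0.0316] -6.8
top [ 0.5443  0.1797 -0.087 ] -4.6
```

Those fits are occluded and not usable. I'll place the trough, then measure it.

Emit:
play_rows --pt "-1 0.1 3.5 0 0" --pt "-1 0 3.5 0 0" --pt "-1 0 3 0 0" --pt "-1 0 2 0 0" --pt "-1 0 1.5 0 0" --pt "-1 0 0.9 0 0" --pt "-1 0 0.5 0 0" --pt "-1 0 0 0 0"

```text
clock: 38.1
tool_pos: [0.5584, 0.177, 0.0139]
tcp_rot: [0.706, -0.033, 0.033, -0.706]
force: [-0.9, 0.0, -0.8]
width: 0.0655
```

```bash
python3 - <<'E'
from look import *
go([.558,.1774,.009],-.096+np.pi/2)
E
```

```text
pos [0.5584 0.177  0.0139] jawyaw 1.4768 yaxis [-0. -0. -1.] j [ 0.12  0.78  1.67 -0.    0.69 -1.36] w 0.0655 F [-0.9  0.  -0.8] t 38.1
  twist deg 0.11 shift after twist cm [-0.04  0.49  0.04]
```

Emit:
play_rows --pt "-1 0 0.3 0 0" --pt "-1 0 0.2 0 0" --pt "-1 0 0.1 0 0" --pt "1 0 0 0 0" --pt "1 0 0 0 0" --pt "1 0 0 0 0" --pt "1 0 0 0 0" --pt "1 0 -2 0 0" --pt "1 0 -4 0 0" --pt "1 0 -4 0 0" --pt "1 0 -4 0 0"

```text
clock: 39.2
tool_pos: [0.5578, 0.1772, 0.1488]
tcp_rot: [0.706, -0.033, 0.033, -0.706]
force: [1.1, 1.0, -0.2]
width: 0.0869
```

Emit:
play_rows --pt "1 -4.5 0 -1 0" --pt "1 -4.5 0 -1 0" --pt "1 -4.5 0 -1 0" --pt "1 0 -2 -4 0" --pt "1 0 0 -4 0" --pt "1 0 0 0 0" --pt "1 0 0 0 0"

```text
clock: 39.9
tool_pos: [0.4137, 0.0798, 0.168]
tcp_rot: [-0.706, 0.034, -0.034, 0.706]
force: [-0.7, -0.5, 0.6]
width: 0.0868
```

```bash
cat > yard.py <<'E'
from chk import *
S=pickle.load(open("S.pkl","rb"))
for n in("scene","top","wrist"):
  d=r.get_image(n);w,g=fit(M["wall"],S["wall"],[d],spread=(.004,.004,.03),blur=(1.2,))
  for k,p0 in(("trough",[.5564,.1776,-.096]),("well",[.6263,.2673,0])):
    p,f=fit(M[k],p0,[d],spread=(.01,.01,.08))
    c,s=np.cos(w[2]),np.sin(w[2]);e=p[:2]-w[:2];print(n,k,"in wall mm",((c*e[0]+s*e[1])*1e3).round(1),((-s*e[0]+c*e[1])*1e3).round(1),"yaw",np.degrees(p[2]-w[2]).round(1),p.round(4),w.round(4),round(f,1),round(g,1))
E
python3 yard.py; python3 - <<'E'
from chk import *
deckchk(.046,.060,.014,("scene","top"))
ds={n:r.get_image(n) for n in("scene","top")}
a=crop(ds["scene"],110,115,175,200,2.28);b=crop(ds["top"],170,100,200,160,2)
a=cv2.resize(a,(400,457));o=np.zeros((460,800,3),np.uint8);o[:457,:400]=a;o[:320,400:]=b;cv2.imwrite("pics/end.png",o)
E
```

```text
scene trough in wall mm -45.4 1.6 yaw -2.3 [ 0.5739  0.1786 -0.1495] [ 0.6189  0.172  -0.1099] -8.5 -11.6
scene well in wall mm -2.2 95.1 yaw 5.2 [ 0.6271  0.2667 -0.0192] [ 0.6189  0.172  -0.1099] -13.8 -11.6
top trough in wall mm -56.9 -0.1 yaw -2.8 [ 0.5583  0.176  -0.1323] [ 0.615   0.1714 -0.0832] -6.0 -11.6
top well in wall mm 0.3 94.9 yaw 5.4 [0.6231 0.2659 0.0116] [ 0.615   0.1714 -0.0832] -12.2 -11.6
wrist trough in wall mm -65.3 -1.3 yaw -0.5 [ 0.5495  0.1729 -0.0438] [ 0.6149  0.172  -0.0349] -6.1 -2.4
wrist well in wall mm -4.0 97.8 yaw 6.5 [0.6142 0.2699 0.0791] [ 0.6149  0.172  -0.0349] -3.0 -2.4
scene stable [ 0.6308 -0.1634 -0.0337] -9.8 slab on deck: gap mm 0.5 across -1.6 yaw deg -1.6 -11.0
top stable [ 0.6261 -0.1629 -0.0292] -8.8 slab on deck: gap mm -8.4 across -1.9 yaw deg -0.6 -6.6
```

View pics/end.png

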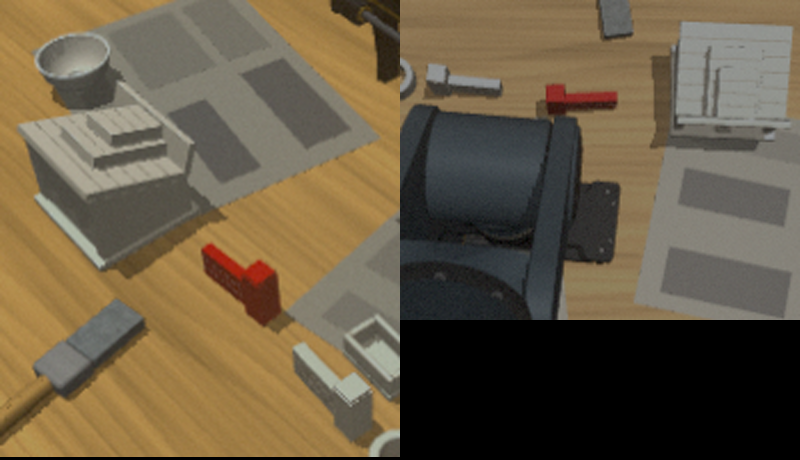

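The arm blocks the top view, so I'll move it aside and re-measure.

Emit:
play_rows --pt "1 0.4 0 -4.5 0" --pt "1 0.4 0 -4.5 0" --pt "1 0.4 0 -4.5 0" --pt "1 0.4 0 -4.5 0" --pt "1 0.4 0 -4.5 0" --pt "1 0.4 0 -4.5 0" --pt "1 0 0 0 0"

```text
clock: 40.95
tool_pos: [0.4145, -0.1968, 0.1682]
tcp_rot: [0.708, -0.033, 0.036, -0.705]
force: [0.6, -0.5, 0.1]
width: 0.0872
```

```bash
sed -i 's/p,f=fit(M\[k\],p0,\[d\],spread=(.01,.01,.08))/p,f=fit(M[k],p0,[d],spread=(.02,.012,.1))/; s/"top","wrist"/"top"/' yard.py; python3 yard.py; python3 - <<'E'
from look import *
ds=[r.get_image(n) for n in("scene","top")]
S=pickle.load(open("S.pkl","rb"))
p,f=fit(M["trough"],[.555,.1776,-.096],ds,spread=(.02,.012,.1));print(p.round(4),f)
o=[]
for d in ds:
  u=proj([[.57,.18,.03]],d)[0].astype(int)-[45,55];A=crop(d,u[0],u[1],100,110,4)
  draw(A,d,M["trough"],p,0,4,u);draw(A,d,M["wall"],S["wall"],0,4,u,(0,0,255));o.append(A)
cv2.imwrite("pics/end2.png",np.hstack(o))
E
```

```text
scene trough in wall mm -45.7 2.8 yaw 3.6 [ 0.5738  0.1798 -0.0466] [ 0.6189  0.1721 -0.1091] -8.4 -11.4
scene well in wall mm -2.2 94.9 yaw 5.9 [ 0.6271  0.2667 -0.0066] [ 0.6189  0.1721 -0.1091] -13.6 -11.4
top trough in wall mm -37.3 -27.8 yaw 7.1 [ 0.5811  0.1599 -0.0121] [ 0.6218  0.1824 -0.1359] -1.7 -3.6
top well in wall mm -9.4 83.5 yaw 12.1 [0.6238 0.2664 0.075 ] [ 0.6218  0.1824 -0.1359] -10.7 -3.6
[ 0.5741  0.1801 -0.0422] -9.967128052222474
```

View pics/end2.png

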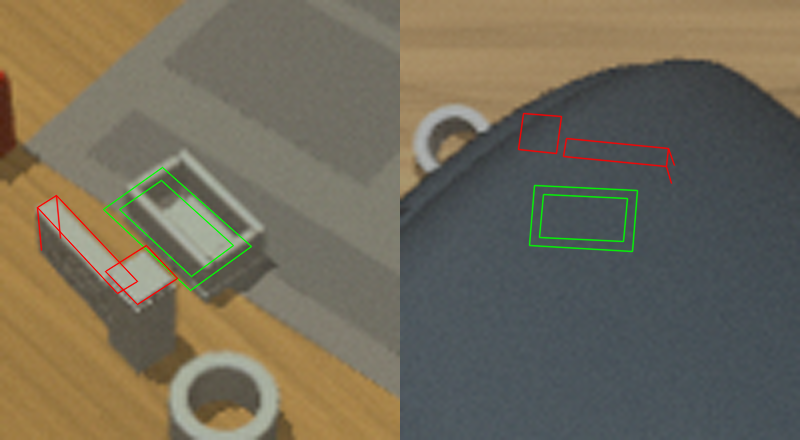

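```bash
python3 - <<'E'
from look import *
d=r.get_image("scene");S=pickle.load(open("S.pkl","rb"))
u=proj([[.57,.18,.03]],d)[0].astype(int)-[45,55]
C=np.array([ray(np.array(q)/4+u,d,.03) for q in((183,152),(265,230),(205,272),(125,188))]);print(C.round(4));m=C.mean(0)
print("mean",m, "sides",np.linalg.norm(np.roll(C,-1,0)-C,axis=1))
w,g=fit(M["wall"],S["wall"],[d],spread=(.004,.004,.03),blur=(1.2,))
for x0 in(-.004,0,.004):
  p,f=fit(M["trough"],[m[0]+x0,m[1],-.096],[d],spread=(.004,.004,.06),blur=(1.5,.9))
  c,s=np.cos(w[2]),np.sin(w[2]);e=p[:2]-w[:2];print(p.round(4),round(f,2),"in wall",((c*e[0]+s*e[1])*1e3).round(1),((-s*e[0]+c*e[1])*1e3).round(1),"yaw",np.degrees(p[2]-w[2]).round(1))
E
```

```text
[[0.5383 0.1493 0.03  ]
 [0.5436 0.2133 0.03  ]
 [0.5829 0.2106 0.03  ]
 [0.5758 0.1457 0.03  ]]
mean [0.56014542 0.17974489 0.03      ] sides [0.06419312 0.03936531 0.06528506 0.03769019]
[ 0.5589  0.1773 -0.0936] -11.45 in wall -60.2 -1.4 yaw 0.9
[ 0.5589  0.1772 -0.0945] -11.45 in wall -60.2 -1.5 yaw 0.9
[ 0.5666  0.1803 -0.118 ] -9.7 in wall -52.9 2.5 yaw -0.5
```

Emit:
play_rows --pt "1 4 -2 -3 0" --pt "1 4 0 -4 0" --pt "1 0 0 -4.5 0" --pt "1 0 0 -4.5 0" --pt "1 0 0 0 0" --pt "1 0 0 0 0"

```text
clock: 41.8
tool_pos: [0.4701, -0.3487, 0.1859]
tcp_rot: [-0.706, 0.033, -0.033, 0.707]
force: [-0.5, 0.3, -0.2]
width: 0.0868
```

```bash
python3 - <<'E'
from chk import *
S=pickle.load(open("S.pkl","rb"))
for n in("scene","top"):
  d=r.get_image(n);w,g=fit(M["wall"],S["wall"],[d],spread=(.004,.004,.03),blur=(1.2,))
  for k,p0 in(("trough",[.5575,.1773,-.095]),("well",[.625,.2665,0])):
    p,f=fit(M[k],p0,[d],spread=(.003,.003,.05),blur=(1.5,.9))
    c,s=np.cos(w[2]),np.sin(w[2]);e=p[:2]-w[:2];print(n,k,"in wall mm",((c*e[0]+s*e[1])*1e3).round(1),((-s*e[0]+c*e[1])*1e3).round(1),"yaw",np.degrees(p[2]-w[2]).round(1),round(f,1),round(g,1))
# large slab: hidden edges removed, only uphill edge + sides' uphill part
L=M["stable"]
d=r.get_image("scene");st,_=fit(L,S["stable"],[d],spread=(.004,.004,.02),blur=(1.2,))
Q=np.eye(4);Q[:3,:3]=R.from_euler("z",st[2]).as_matrix()@R.from_euler("y",-20,degrees=True).as_matrix()
Q[:2,3]=R.from_euler("z",st[2]).as_matrix()[:2,:2]@[-.062,0]+st[:2];Q[2,3]=.066
fr=dict(d);fr["cam_to_world"]=np.linalg.inv(Q)@d["cam_to_world"]
for l,w,z in((.084,.064,0),(.06,.046,.014)):
  E=[((l/2,-w/2,.014),(l/2,w/2,.014)),((-l/2,w/2,.014),(l/2,w/2,.014)),((l/2-.022,-w/2,.014),(l/2,-w/2,.014)),((l/2,w/2,0),(l/2,w/2,.014)),((-l/2,w/2,0),(l/2,w/2,0)),((l/2,-w/2,0),(l/2,w/2,0))]
  p,f=fit(E,[l/2,0,0],[fr],z,spread=(.005,.004,.04),blur=(1.5,.9));print("gap",(p[0]-l/2)*1e3,"across",p[1]*1e3,"yaw",np.degrees(p[2]),f)
E
```

```text
scene trough in wall mm -60.3 -1.3 yaw 1.1 -11.4 -11.3
scene well in wall mm -2.3 95.0 yaw 5.2 -14.7 -11.3
top trough in wall mm -60.2 1.0 yaw -1.0 -11.1 -12.2
top well in wall mm 0.4 94.7 yaw -0.6 -14.4 -12.2
gap -1.0044891202991637 across 2.371637501480607 yaw -0.8720500087989075 -11.498244907610449
gap -1.5691882232398424 across -0.6645082997777291 yaw -0.45389272325215774 -12.066996228852199
```

Everything checks out to within about 2 mm, the arm is clear and the gripper is open. Handing in.

```bash
python3 -c "
from station import r
print(r.finish_job())"
```

```text
the job is handed in; nothing more can be done
None
```

The model is dry-fitted and handed in at about 42 s on the robot's clock, in the order you asked. Everything is released and the gripper is open and clear.

| Part | Asked | Last check |
|---|---|---|
| Large slab | touching parapet, midway across | touching (gap reads −1 mm); about 2 mm off centre |
| Small slab, on top of it | touching parapet, midway across | touching (gap reads −1.6 mm); about 1 mm off centre |
| Well to pier | 25 mm gap, in line with the wall | about 24 mm gap; offset from the wall line 0 to −2 mm |
| Trough to wall | 35 mm gap, parallel, centred | about 34 mm gap; centred to about 1.3 mm, parallel to about 1° |

- **Large slab centring:** after first placement it measured 2–4 mm off, so I regripped it and shifted it across.
- **Camera disagreement:** the scene and top views differ by up to 3–4 mm. My automatic slab fits in the top view were also wrong along the slope, reading gaps of about −8 to −11 mm. The parapet contact therefore rests on the scene camera and on the push force, which rose to about 12 N with no further movement.
- **Spread on the small slab:** an earlier scene fit put it 1.7 mm off centre and turned about 1.9°; the last one gave 0.7 mm and 0.5°.
- **Trough fits:** several early ones locked onto wrong edges or were blocked by the arm. The final scene and top fits agree with each other.

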